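Start the bottle warmer and hang its run tags

TASK

Start the bottle warmer: stand every reagent bottle from the bench in its wells, then lower the lift-off hood over them so that both knuckles on its back drop over the two hinge pins and it sits flat and closed, and only then turn the thermostat knob to the long mark on its scale. Also hang every tag from the tag rack on the warmer's two front hooks, one to a hook, with the labelled face outward, away from the warmer. Leave the timer and the pad of notes where they are.

Things in the scene. Friction and masses are not known exactly. Their poses are not given: they have to be found in the camera images.
- warmer: bottle warmer, a block heater fixed on the bench: 140 mm deep (x), 300 wide (y), deck 100 mm up. Origin: centre of its underside; x to its back (away from the robot), y to its left. Front panel at x = -70. On the deck: row of three wells with two hinge pins behind it, knob to the right; two tag hooks on the front panel. Seated, the hood has its origin at (8, 42, 100) mm in this frame, same yaw
- well_1 (a point): centre of the floor of the left well: a round hole 57 mm across and 48 mm deep from the deck, rim chamfered 2 mm. Wells are 62 mm apart; any bottle fits any well
- well_2 (a point): centre of the floor of the middle well: a round hole 57 mm across and 48 mm deep from the deck, rim chamfered 2 mm. Wells are 62 mm apart; any bottle fits any well
- well_3 (a point): centre of the floor of the right well: a round hole 57 mm across and 48 mm deep from the deck, rim chamfered 2 mm. Wells are 62 mm apart; any bottle fits any well
- hood: the lift-off hood, a box open below, with clear walls 4 mm thick, grey roof and trim and a black bar handle; 72 mm deep (x), 200 mm wide (y), 52 mm tall, 85 mm with the handle, about 350 g. Origin: centre of the underside; x points to its back, where the two knuckles stand out 24 mm behind the rear wall. At the start it lies right way up on the bench
- hood_handle (a point): centre of the hood's handle bar, 78 mm above the hood's underside: the bar runs along the hood's y, is 16 mm thick (x), 14 mm tall and 96 mm long on two posts 80 mm apart; 19 mm of free space between bar and roof
- knuckle_left (a point): where the left hinge pin's axis lies in the hood's left knuckle when it is seated (hood frame x = 48, y = 60 , z = 12 mm). The knuckle is 14 mm wide (y), open below, its slot 12 mm wide (x) with rounded lips
- knuckle_right (a point): where the right hinge pin's axis lies in the hood's right knuckle when it is seated (hood frame x = 48, y = -60 , z = 12 mm). The knuckle is 14 mm wide (y), open below, its slot 12 mm wide (x) with rounded lips
- pin_left (a point): middle of the warmer's left hinge pin (warmer frame x = 56, y = 102, z = 112 mm): a level steel pin 8 mm thick along the warmer's y, held between two ears 24 mm apart that reach 18 mm above the deck
- pin_right (a point): middle of the warmer's right hinge pin (warmer frame x = 56, y = -18, z = 112 mm): a level steel pin 8 mm thick along the warmer's y, held between two ears 24 mm apart that reach 18 mm above the deck
- thermostat (a joint): knob angle, rad, 0 to 4.71, growing clockwise seen from above; it stays where it is left (friction 0.03 N m). The white pointer line points at angle q to 2.356 - q, counter-clockwise from the warmer's x axis (to the back at q = 2.356). 13 scale ticks every 0.393 rad from q = 0; the ninth, longer and bolder than the rest, is the long mark, at q = 3.142
- thermostat_grip (a point): on the knob's axis, 45 mm above the deck, at the height to grip. The knob is a black bar 40 mm long (along the pointer line) and 12 mm thick, from 22 to 54 mm above the deck, on a round skirt 42 mm across and a raised round boss; warmer frame (5, -105, 145) mm
- hook_left_root (a point): where the left tag hook leaves the warmer's front panel, 90 mm above the bench: a 6 mm steel rod that runs 24 mm straight forward (the warmer's -x) and then rises at 30 degrees for another 24 mm to its tip
- hook_right_root (a point): where the right tag hook leaves the warmer's front panel, 90 mm above the bench: a 6 mm steel rod that runs 24 mm straight forward (the warmer's -x) and then rises at 30 degrees for another 24 mm to its tip
- hook_left_tip (a point): tip of the left hook, on the rod's axis: 45 mm in front of the panel and 12 mm higher than the root. A tag hung on the hook has its lower edge about 27 mm above the bench. The hooks are 150 mm apart
- hook_right_tip (a point): tip of the right hook, on the rod's axis: 45 mm in front of the panel and 12 mm higher than the root. A tag hung on the hook has its lower edge about 27 mm above the bench. The hooks are 150 mm apart
- tag_rack: the tag rack, a grey block fixed on the bench, 66 mm deep (x), 60 mm wide (y), 21 mm tall, with two open-ended grooves along its y at x = -17 and +17 mm, 7 mm wide and 13 mm deep. Origin: centre of the underside
- tag_1: grey metal tag, 50 mm wide (y; 34 above z = 52), 5 thick (x), 75 tall (z), 40 g. White label with black bar on its -x face, +x bare. A slot 22 mm wide, z = 52 to 66, goes right through. Origin: middle of the lower edge. Starts upright in a rack groove (edge 8 mm up), in either groove, its label toward the rack's -x side. Can be taken from above by its side edges
- tag_2: grey metal tag, 50 mm wide (y; 34 above z = 52), 5 thick (x), 75 tall (z), 40 g. White label with black bar on its -x face, +x bare. A slot 22 mm wide, z = 52 to 66, goes right through. Origin: middle of the lower edge. Starts upright in a rack groove (edge 8 mm up), in either groove, its label toward the rack's +x side. Can be taken from above by its side edges
- bottle_1: a closed glass reagent bottle standing on the bench, 48 mm across and 87 mm tall, with a blue screw cap 30 mm across that takes up its top 17 mm (below the cap the shoulder slopes out to the barrel). Origin: centre of the underside; z up. Loose; may be absent
- bottle_2: a closed glass reagent bottle standing on the bench, 48 mm across and 87 mm tall, with a blue screw cap 30 mm across that takes up its top 17 mm (below the cap the shoulder slopes out to the barrel). Origin: centre of the underside; z up. Loose; may be absent
- bottle_3: a closed glass reagent bottle standing on the bench, 45 mm across and 82 mm tall, with a red screw cap 28 mm across that takes up its top 16 mm (below the cap the shoulder slopes out to the barrel). Origin: centre of the underside; z up. Loose; may be absent
- timer: a white digital timer, 66 x 70 x 26 mm, to be left where it is
- sticky_pad: a pad of notes, 50 x 76 x 12 mm, to be left where it is

How it is judged (in metres and radians):
On the way, in this order (a step that is already met when the one before it is completed fails the run):
1. every bottle stands in a well ((horizontal distance between bottle_1 and well_1 below 0.009 m or horizontal distance between bottle_1 and well_2 below 0.009 m or horizontal distance between bottle_1 and well_3 below 0.009 m) and z of each of bottle_1, bottle_2, bottle_3 in the frame of warmer below 0.057 m and angle between each of bottle_1, bottle_2, bottle_3's own z axis and vertical below 0.15 rad and (horizontal distance between bottle_2 and well_1 below 0.009 m or horizontal distance between bottle_2 and well_2 below 0.009 m or horizontal distance between bottle_2 and well_3 below 0.009 m) and (horizontal distance between bottle_3 and well_1 below 0.009 m or horizontal distance between bottle_3 and well_2 below 0.009 m or horizontal distance between bottle_3 and well_3 below 0.009 m)), for 0.2 s.
2. the hood is closed over the bottles with both knuckles over the pins (distance between knuckle_left and pin_left below 0.007 m and distance between knuckle_right and pin_right below 0.007 m and angle between hood's own z axis and vertical below 0.03 rad), for 0.2 s.
3. the thermostat is turned to the long mark (value of joint thermostat between 2.992 and 3.292 rad), for 0.2 s.
At the end, for the whole second after the job is handed in: Each bottle upright in a well (within 9 mm of centre, 5 mm of its floor); hood flat (0.03 rad), each knuckle within 7 mm of its pin; knob at 3.142 +-0.15 rad; each tag hung by its slot on its own hook, within 0.3 rad of upright, labelled face toward the hook tip; all at rest (all of step 1 and all of step 2 and all of step 3 and ((x of hook_left_root in the frame of tag_1 above 0.004 m and x of hook_left_tip in the frame of tag_1 below -0.004 m and y of hook_left_root in the frame of tag_1 between -0.014 and 0.014 m and y of hook_left_tip in the frame of tag_1 between -0.014 and 0.014 m and z of hook_left_root in the frame of tag_1 between 0.05 and 0.07 m and angle between each of tag_1, tag_2's own z axis and vertical below 0.3 rad and x of hook_right_root in the frame of tag_2 above 0.004 m and x of hook_right_tip in the frame of tag_2 below -0.004 m and y of hook_right_root in the frame of tag_2 between -0.014 and 0.014 m and y of hook_right_tip in the frame of tag_2 between -0.014 and 0.014 m and z of hook_right_root in the frame of tag_2 between 0.05 and 0.07 m) or (x of hook_right_root in the frame of tag_1 above 0.004 m and x of hook_right_tip in the frame of tag_1 below -0.004 m and y of hook_right_root in the frame of tag_1 between -0.014 and 0.014 m and y of hook_right_tip in the frame of tag_1 between -0.014 and 0.014 m and z of hook_right_root in the frame of tag_1 between 0.05 and 0.07 m and angle between each of tag_1, tag_2's own z axis and vertical below 0.3 rad and x of hook_left_root in the frame of tag_2 above 0.004 m and x of hook_left_tip in the frame of tag_2 below -0.004 m and y of hook_left_root in the frame of tag_2 between -0.014 and 0.014 m and y of hook_left_tip in the frame of tag_2 between -0.014 and 0.014 m and z of hook_left_root in the frame of tag_2 between 0.05 and 0.07 m)) and linear speed of each of bottle_1, bottle_2, bottle_3, hood, tag_1, tag_2 below 0.03 m/s); the robot touches nothing.
It fails at once if the timer or the pad of notes is pushed more than 30 mm (distance of any of timer, sticky_pad from where it was at the start of the episode above 0.03 m).
Of bottle_1, bottle_2, bottle_3 only 2 to 3 are there at a start; the rules pass over those that are not, and their reading is None.
At some moment in a run one of hood may be knocked a few centimetres aside while the robot is not near it.
It also fails if it takes over 208 s, if anything falls off the work surface, if the arm or the gripper's body presses on something with over 40 N, if the wrist force passes 120 N, or if a joint passes its speed limit or range.

ROBOT

A 7-joint arm with a two-finger parallel gripper is mounted at the origin on a cart in front of the work surface, level with it; the furniture and walls round the work are solid. World frame = base frame: x ahead of the robot, y to its left, z up, the work surface at z = 0. Lengths are in mm, angles in rad, forces in N, time in s.
With the tool pointing down it reaches from about 400 to 925 mm from the base axis. Payload 4.1 kg.
Tool frame: the origin (TCP) lies between the finger pads; the fingertips stand 8 mm ahead of it and the grasp point (between the pads) lies 11 mm behind it (manip.tcp_to_tips is the distance from the TCP to the fingertips, in mm); z points along the fingers, y is the line along which they close (so a half turn about z gives the same grasp; the last joint's range is limited). The gripper opens to 85 mm and grips with 20 to 120 N. Pads are 22 mm wide; open, the fingers measure 114 mm over their backs; the gripper's body (76 mm by 85 mm) begins 54 mm behind the grasp point. The pads swing forward as they close: fully open they stand 13 mm farther back than shut.
Start: joints at [-1.284, 0.398, 0.045, 1.537, -0.019, 1.207, -0.051], TCP at [244.577, 602.266, 239.347] pointing down, gripper open.
Joint ranges: [-2.82, 2.82], [-0.49, 2.23], [-1.37, 1.46], [0, 2.46], [-1.36, 4.5], [0.23, 2], [-2.94, 2.94]. Speed limits (rad/s): [2.57, 2.57, 3.14, 3.14, 3.14, 3.14, 3.14].

INTERFACE

Orientations are given as a unit quaternion [w, x, y, z].
In Python, from station import manip, eyes gives the robot as it stands. The module is installed in compiled form; this text tells all that it offers.
- The arm moves only by the tool apply_moves, never from a script. Its argument "commands" is text: rows parted by semicolons, each of 5 numbers parted by spaces: the shift along the world's x, y, z in mm, then the turn about the world's z in degrees, then the opening, from -1 (shut) to 1 (fully open), so that 0 is half open. A call has 1 to 10 rows; each row is the pose to reach, as a shift and turn from the pose commanded when the call began; what a row does not reach only later rows make up. A row lasts 1/12 s, in which the tool goes at most 41.7 mm and 7.16 degrees, less where a joint would pass 70% of its speed; a pose out of reach is approached as far as the arm can. A call with a gripper value outside its range is refused whole. The fingers move at their own pace and stop on an object; the grip force is fixed at half the most. Time passes only in rows, so rows that repeat a pose let the fingers close. It gives the time, the measured TCP pose, the force, the opening and the grip force at its end, in the units of the state.
- manip.observe(): the state, without advancing time (a new reading comes with each control period).
- eyes.snapshot(name): name is "side" or "top"; returns the picture (420x560x3 uint8, blue, green, red); there is no depth.
- eyes.camera_model(name): a dict with "camera_matrix" (3x3 intrinsics, pixels), "dist" ([k1, k2, p1, p2, k3] as OpenCV has them; the pictures are not rectified), "view" (4x4, takes a point from world to camera coordinates). Camera axes: x right, y down, z forward; pixel columns grow to the right and rows downward; lengths in mm; the calibration is good to about 2 mm. A picture is of the moment at which its call begins. camera_model takes no time and is no camera call.
- manip.job_done(): hands the job in; it is judged then, once.
Trained networks look in the newest picture that a camera, given by its name, has taken for a name from the list of things; names that differ only in an ending like _2 or _b are one class to them, and where a whole thing is asked for, a point or a joint stands for the part that bears it (a point fixed in the world has none). Each returns a list of dicts, best first, with "p" (0 to 1); they miss things now and then, are a little off and sometimes report something else, mostly with a low value. They report only what shows in the picture. A call takes as long as a camera call.
- eyes.boxes_of(camera, label): "position" ([column, row] as shares, 0 to 1, of the picture: columns of its width, rows of its height, amid what is visible of it).
- eyes.regions_of(camera, label): "pixels" (420x560 bool, what is visible of it) and "position" ([column, row] as shares, 0 to 1, of the picture: columns of its width, rows of its height, amid what is visible of it).
The state is a dict: "time": time; "joint_pos": joint angles; "dq": joint speeds; "joint_torque": joint torques, N m; "ee_pos": TCP position; "tcp_rot": TCP orientation; "wrist_force": force on the tool from outside, world axes, zero at the start; "wrist_torque": the same for the moment, N m; "gripper_width": finger opening in mm; "finger_force": force on a finger pad.
Only numpy, scipy, OpenCV 4.12 (cv2) and the standard library are available. Lean on these libraries where they do the work, as an engineer would, in place of code of your own. Each camera call takes 0.05 s, during which the arm holds its last target. There are 200 camera calls.

## Working session

There is one attempt and no reset: what is moved stays moved. The work goes in short steps, Python scripts to look and compute and a tool call to move; the robot and the scene stay as the last step left them, time stands still between calls to the robot, and variables do not carry over. Pictures are saved under pics/ and viewed, at most 14 in all, crops included, and the job is handed in when it is done.

Besides the shell and the picture viewer there is one more tool, called after "Call:" by a JSON object that holds its "op" and its "data". apply_moves: Moves the arm, as the interface text tells. Its arguments: {"type":"object","properties":{"commands":{"type":"string"}},"required":["commands"]}

```bash
mkdir -p pics; ls; python3 - <<'E'
from station import manip, eyes
import cv2,numpy as np
s=manip.observe(); print(s['time'],s['ee_pos'],s['tcp_rot'],s['gripper_width'])
for n in ("side","top"):
    cv2.imwrite(f"pics/{n}0.png",eyes.snapshot(n)); c=eyes.camera_model(n)
    V=c['view'];print(n,np.round(c['camera_matrix'],1).tolist(),np.round(c['dist'],3),np.round(-V[:3,:3].T@V[:3,3]),np.round(V[:3,:3],2).tolist())
E
```

```text
pics
0.0 [244.32027025 601.64853238 238.25389763] [-1.26121764e-04  1.91656721e-01  9.81461519e-01 -9.85813872e-04] 85.80366728563001
side [[517.0, 0.0, 279.1], [0.0, 517.0, 210.1], [0.0, 0.0, 1.0]] [-0.139  0.     0.     0.     0.   ] [ -461. -1438.   921.] [[0.83, -0.56, 0.0], [-0.23, -0.35, -0.91], [0.51, 0.75, -0.42]]
top [[431.1, 0.0, 281.9], [0.0, 431.1, 211.4], [0.0, 0.0, 1.0]] [0.043 0.    0.    0.    0.   ] [-541.    6. 1603.] [[0.04, -1.0, 0.02], [-0.81, -0.04, -0.58], [0.58, 0.01, -0.81]]
```

View pictures.

View pics/side0.png

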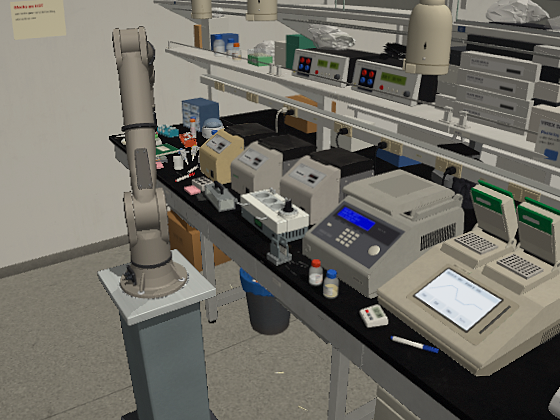

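View pics/top0.png

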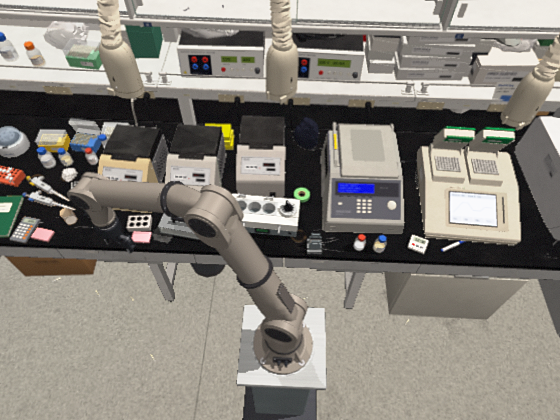

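```bash
cat > h.py <<'E'
from station import manip, eyes
import cv2,numpy as np
C={n:eyes.camera_model(n) for n in("side","top")}
def ray(n,px):
    c=C[n];p=cv2.undistortPoints(np.array([[px]],float),np.array(c['camera_matrix']),np.array(c['dist']))[0,0]
    V=np.array(c['view']);R=V[:3,:3];d=R.T@np.array([p[0],p[1],1]);return -R.T@V[:3,3],d/np.linalg.norm(d)
def onz(n,px,z):
    o,d=ray(n,px);return o+d*(z-o[2])/d[2]
def tri(ps,pt):
    A=np.zeros((3,3));b=np.zeros(3);L=[]
    for n,p in(("side",ps),("top",pt)):
        o,d=ray(n,p);M=np.eye(3)-np.outer(d,d);A+=M;b+=M@o;L.append((o,M))
    x=np.linalg.solve(A,b);return x,max(np.linalg.norm(M@(x-o)) for o,M in L)
def proj(n,P):
    c=C[n];V=np.array(c['view']);P=np.atleast_2d(P).astype(float)
    return cv2.projectPoints(P,cv2.Rodrigues(V[:3,:3])[0],V[:3,3],np.array(c['camera_matrix']),np.array(c['dist']))[0][:,0]
def crop(n,box,f,out,im=None):
    im=eyes.snapshot(n) if im is None else im
    x0,y0,x1,y1=box;cv2.imwrite(out,cv2.resize(im[y0:y1,x0:x1],None,fx=f,fy=f,interpolation=cv2.INTER_CUBIC))
def st():
    s=manip.observe();print(round(s['time'],2),np.round(s['ee_pos'],1),np.round(s['tcp_rot'],3),'w',round(s['gripper_width'],1),'f',np.round(s['wrist_force'],1),s['finger_force'])
E
python3 - <<'E'
from h import *
for l in("bottle_1","bottle_3","tag_1","tag_rack","hood","hood_handle","warmer","thermostat","timer","sticky_pad"):
  for n in("side","top"):
    r=eyes.boxes_of(n,l)
    print(l,n,[(round(q['position'][0]*560,1),round(q['position'][1]*420,1),round(q['p'],2)) for q in r[:4]])
crop("side",(150,140,410,340),3,"pics/side1.png")
E
```

```text
bottle_1 side [(329.4, 282.6, 0.91), (316.4, 272.8, 0.8)]
bottle_1 top [(175.3, 227.1, 0.61), (359.0, 243.1, 0.56), (376.8, 245.1, 0.45)]
bottle_3 side [(329.4, 282.6, 0.91), (316.4, 272.8, 0.8)]
bottle_3 top [(175.3, 227.1, 0.61), (359.0, 243.1, 0.56), (376.8, 245.1, 0.45)]
tag_1 side [(275.8, 247.1, 0.69), (285.5, 247.2, 0.65), (274.1, 214.6, 0.61), (220.3, 196.1, 0.26)]
tag_1 top [(317.2, 242.3, 0.55)]
tag_rack side [(278.6, 254.9, 0.56)]
tag_rack top [(312.8, 249.7, 0.53)]
hood side [(220.1, 197.7, 0.79)]
hood top [(174.5, 228.9, 0.7), (270.2, 215.5, 0.25)]
hood_handle side [(218.7, 193.1, 0.6), (275.0, 214.5, 0.16)]
hood_handle top [(178.7, 226.4, 0.72)]
warmer side [(275.0, 216.6, 0.61), (331.4, 285.1, 0.47), (286.0, 246.8, 0.17)]
warmer top [(267.3, 212.2, 0.77), (175.5, 226.9, 0.74)]
thermostat side [(286.5, 210.0, 0.65)]
thermostat top [(286.6, 206.6, 0.43)]
timer side []
timer top [(415.3, 242.2, 0.78), (316.4, 236.4, 0.64)]
sticky_pad side [(194.5, 189.3, 0.48)]
sticky_pad top [(140.2, 235.8, 0.6)]
```

Call:
{"op": "apply_moves", "data": {"commands": "0 0 20 0 1;0 0 60 0 1;0 0 100 0 1;0 0 140 0 1"}}

```text
time: 1.48
ee_pos: [244.4, 601.8, 380.7]
tcp_rot: [-0.0, 0.192, 0.981, -0.0]
wrist_force: [-0.0, 0.9, 0.6]
gripper_width: 85.4
finger_force: 0.0
```

View pics/side1.png

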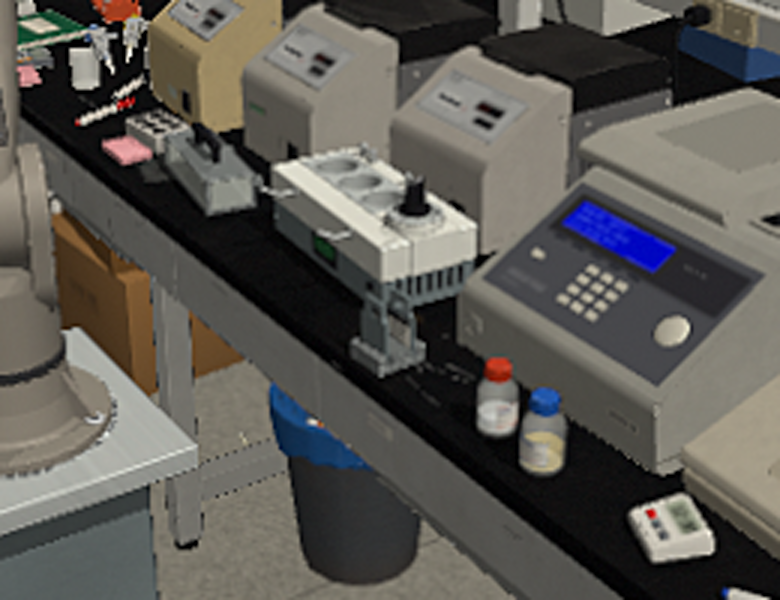

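```bash
python3 - <<'E'
from h import *
for l,a,b in(("blue",(329.4,282.6),(376.8,245.1)),("red",(316.4,272.8),(359,243.1)),("hood",(220,197.7),(174.5,228.9)),("rack",(278.6,254.9),(312.8,249.7)),("knob",(286.5,210),(286.6,206.6)),("pad",(194.5,189.3),(140.2,235.8))):
    x,e=tri(a,b);print(l,np.round(x),round(e,1))
im=eyes.snapshot("top");crop("top",(110,180,390,270),2.85,"pics/t1.png",im)
cv2.imwrite("pics/topA.png",im);cv2.imwrite("pics/sideA.png",eyes.snapshot("side"))
E
```

```text
blue [ 427. -387.   37.] 6.6
red [ 434. -312.   33.] 5.6
hood [500. 495. -11.] 12.2
rack [ 410. -118.   12.] 11.4
knob [541.   5. 114.] 2.3
pad [444. 633.  -0.] 6.7
```

View pics/t1.png

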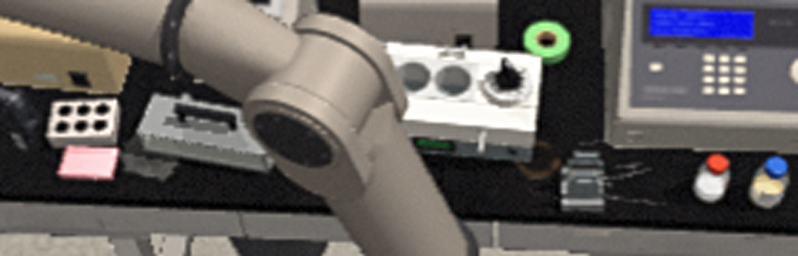

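```bash
cat >> h.py <<'E'
def cap(n,im,box,col):
    x0,y0,x1,y1=box;h=cv2.cvtColor(im[y0:y1,x0:x1],cv2.COLOR_BGR2HSV).astype(int)
    H=h[...,0];ok=(h[...,1]>130)&(h[...,2]>60)&(((H<8)|(H>172)) if col=="red" else ((H>100)&(H<125)))
    k,l,s,c=cv2.connectedComponentsWithStats(ok.astype(np.uint8),connectivity=8);i=1+np.argmax(s[1:,4])
    return c[i]+[x0,y0],s[i]
E
python3 - <<'E'
from h import *
A={n:cv2.imread(f"pics/{n}A.png") for n in("side","top")}
for col,bs,bt in(("red",(300,250,335,300),(345,228,372,255)),("blue",(315,262,350,305),(368,228,395,256))):
    a,sa=cap("side",A["side"],bs,col);b,sb=cap("top",A["top"],bt,col)
    x,e=tri(a,b);print(col,a,sa,b,sb,np.round(x,1),round(e,1),[np.round(onz("side",a,78),1),np.round(onz("top",b,80),1)])
E
```

```text
red [315.75362319 262.68115942] [11  9 10  9 69] [361.36956522 236.89130435] [13  6  8  7 46] [ 432.8 -313.8   75.9] 0.8 [array([ 431.6, -316.2,   78. ]), array([ 429.3, -312.7,   80. ])]
blue [331.2625 273.3625] [12  7 10 10 80] [382.01923077 237.80769231] [10  6  9  8 52] [ 428.9 -398.1   80.8] 0.0 [array([ 431.9, -394.6,   78. ]), array([ 429.3, -398.3,   80. ])]
```

Call:
{"op": "apply_moves", "data": {"commands": "30 -30 0 0 1;60 -60 0 0 1;90 -90 0 0 1;120 -120 0 -7 1;150 -150 0 -14 1;180 -180 0 -21 1;200 -215 0 -28 1;220 -250 0 -35 1;240 -285 0 -42 1;260 -320 0 -49 1"}}

```text
time: 2.42
ee_pos: [505.3, 280.0, 379.1]
tcp_rot: [0.0, 0.584, 0.812, 0.0]
wrist_force: [0.6, 0.6, -0.1]
gripper_width: 85.3
finger_force: 0.0
```

Call:
{"op": "apply_moves", "data": {"commands": "0 -40 0 -7 1;0 -80 0 -14 1;0 -120 0 -19 1;0 -160 0 -19 1;0 -200 0 -19 1;-5 -240 0 -19 1;-10 -280 0 -19 1;-15 -320 0 -19 1;-20 -360 0 -19 1;-25 -400 0 -19 1"}}

```text
time: 3.25
ee_pos: [478.7, -119.6, 379.2]
tcp_rot: [0.0, 0.708, 0.707, 0.001]
wrist_force: [0.4, 0.4, -0.3]
gripper_width: 85.2
finger_force: 0.0
```

Call:
{"op": "apply_moves", "data": {"commands": "-10 -40 -20 0 1;-20 -80 -40 0 1;-30 -120 -60 0 1;-40 -160 -100 0 1;-44 -192 -140 0 1;-44 -192 -180 0 1;-44 -192 -200 0 1;-44 -192 -200 0 1"}}

```text
time: 3.92
ee_pos: [430.8, -309.0, 173.4]
tcp_rot: [-0.005, 0.709, 0.705, -0.002]
wrist_force: [-0.3, 1.9, -0.0]
gripper_width: 85.4
finger_force: 0.0
```

```bash
python3 - <<'E'
from h import *
st()
im=eyes.snapshot("top");cv2.imwrite("pics/topB.png",im);crop("top",(120,170,400,270),2.85,"pics/t2.png",im)
s=eyes.snapshot("side");cv2.imwrite("pics/sideB.png",s);crop("side",(180,170,360,310),4,"pics/s2.png",s)
E
```

```text
3.92 [ 430.8 -309.   173.4] [-0.005  0.709  0.705 -0.002] w 85.4 f [-0.3  1.9 -0. ] 0.0
```

View pics/t2.png

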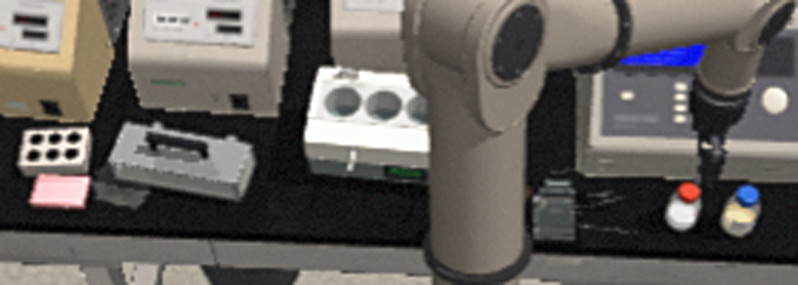

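View pics/s2.png

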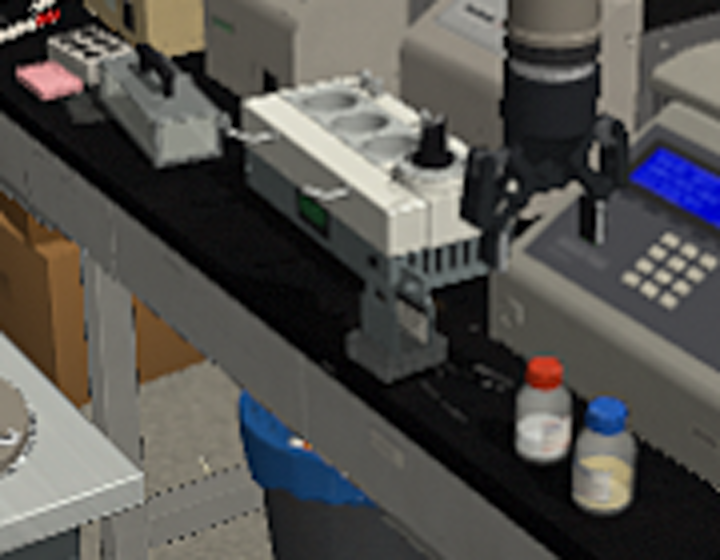

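```bash
cat > fit.py <<'E'
from h import *
from scipy.optimize import minimize
from scipy.ndimage import map_coordinates
def seg(a,b,n=40): return np.linspace(a,b,n)
def poly(pts): return [seg(np.array(pts[i],float),np.array(pts[(i+1)%len(pts)],float)) for i in range(len(pts))]
def circ(c,r,n=60):
    t=np.linspace(0,2*np.pi,n);return np.c_[c[0]+r*np.cos(t),c[1]+r*np.sin(t),np.full(n,c[2])]
def grads(im,s):
    g=cv2.GaussianBlur(cv2.cvtColor(im,cv2.COLOR_BGR2GRAY).astype(np.float32),(0,0),s)
    return cv2.Sobel(g,cv2.CV_32F,1,0)/8*s,cv2.Sobel(g,cv2.CV_32F,0,1)/8*s
def place(E,p):
    c,s=np.cos(p[2]),np.sin(p[2]);return E@np.array([[c,s,0],[-s,c,0],[0,0,1]])+[p[0],p[1],0]
def score(p,edges,views,G,cap=12):
    t=0;w=0
    for (n,im,rect),(gx,gy) in zip(views,G):
        for e in edges:
            q=proj(n,place(e,p));d=np.gradient(q,axis=0);L=np.linalg.norm(d,axis=1)+1e-9
            nx,ny=-d[:,1]/L,d[:,0]/L
            ok=(q[:,0]>rect[0])&(q[:,0]<rect[2])&(q[:,1]>rect[1])&(q[:,1]<rect[3])
            g=np.abs(map_coordinates(gx,[q[:,1],q[:,0]],order=1)*nx+map_coordinates(gy,[q[:,1],q[:,0]],order=1)*ny)
            t+=np.sum(np.minimum(g,cap)*ok*L);w+=np.sum(ok*L)
    return -t/max(w,1)
def fit(p0,edges,views,span=20,dy=.2):
    G=[grads(v[1],1.6) for v in views];best=[]
    for x in np.arange(-span,span+1,5):
        for y in np.arange(-span,span+1,5):
            for a in np.linspace(-dy,dy,9):
                p=np.array(p0)+[x,y,a];best.append((score(p,edges,views,G),tuple(p)))
    best.sort();out=[]
    G=[grads(v[1],.9) for v in views]
    for b in best[:4]:
        S=np.array([1,1,.01]);r=minimize(lambda u:score(np.array(b[1])+u*S,edges,views,G),np.zeros(3),method="Nelder-Mead",options=dict(initial_simplex=[[0,0,0],[3,0,0],[0,3,0],[0,0,3]]))
        out.append((r.fun,np.array(b[1])+r.x*S))
    return min(out,key=lambda o:o[0])
WARM=poly([(-70,-150,100),(70,-150,100),(70,150,100),(-70,150,100)])
WELLS=[circ((8,y,100),29) for y in(104,42,-20)]
HOOD=poly([(-36,-100,52),(36,-100,52),(36,100,52),(-36,100,52)])+poly([(-36,-100,0),(-36,100,0)])[:1]+[seg(np.array([-36.,s*100,0]),np.array([-36.,s*100,52])) for s in(-1,1)]
RACK=poly([(-33,-30,21),(33,-30,21),(33,30,21),(-33,30,21)])
E
cat > f1.py <<'E'
from fit import *
I={k:cv2.imread(f"pics/{k}.png") for k in("topA","topB","sideA","sideB")}
F=(0,0,560,420)
tw=[("top",I["topA"],(252,0,560,420)),("top",I["topB"],(0,0,266,420))];sw=[("side",I["sideA"],F)]
def run(name,p0,e,t,s,**k):
    for nm,v in(("top",t),("side",s),("both",t+s)):
        f,p=fit(p0,e,v,**k);print(name,nm,round(f,2),np.round(p,3))
    return p
run("warm",(536,110,0),WARM+WELLS,tw,sw)
run("hood",(500,480,0),HOOD,[("top",I["topB"],F)],[("side",I["sideB"],F)],span=30,dy=.4)
run("rack",(430,-125,0),RACK,[("top",I["topA"],F)],sw,span=25,dy=.6)
E
python3 f1.py
```

```text
warm top -11.94 [ 5.35901e+02  1.00944e+02 -5.60000e-02]
warm side -10.04 [ 5.41126e+02  1.00747e+02 -7.90000e-02]
warm both -11.13 [ 5.39113e+02  1.01192e+02 -8.70000e-02]
hood top -11.69 [ 4.77471e+02  4.39569e+02 -1.44000e-01]
hood side -9.08 [ 5.05316e+02  4.37814e+02 -3.60000e-01]
hood both -10.64 [ 4.79455e+02  4.39264e+02 -1.57000e-01]
rack top -12.0 [ 4.10596e+02 -1.20822e+02 -5.30000e-02]
rack side -8.73 [ 4.16655e+02 -1.42802e+02 -1.00000e-01]
rack both -8.47 [ 4.15674e+02 -1.21688e+02  5.10000e-02]
```

```bash
sed -i 's/cap=12/cap=40/' fit.py; cat >> f1.py <<'E'
E
python3 f1.py | tee o.txt; python3 - <<'E'
from fit import *
P={}
for l in open("o.txt"):
    a=l.replace('[',' ').replace(']',' ').split()
    if a[1]=="both":P[a[0]]=list(map(float,a[3:6]))
E={"warm":WARM+WELLS,"hood":HOOD,"rack":RACK}
out=[]
for n,k,b in(("top","topA",(235,180,335,260)),("top","topB",(150,200,250,260)),("side","sideB",(195,170,305,270))):
    im=cv2.imread(f"pics/{k}.png");f=4;x0,y0,x1,y1=b
    c=cv2.resize(im[y0:y1,x0:x1],None,fx=f,fy=f,interpolation=cv2.INTER_CUBIC)
    for nm,ed in E.items():
        for e in ed:
            q=((proj(n,place(e,P[nm]))-[x0,y0]+.5)*f).astype(int);cv2.polylines(c,[q],False,(0,255,0),1)
    out.append(c)
W=np.zeros((580,850,3),np.uint8);W[:320,:400]=out[0];W[330:570,:400]=out[1];W[:400,405:845]=out[2]
cv2.imwrite("pics/o1.png",W[:,:800])
E
```

```text
warm top -34.63 [ 5.36511e+02  1.01837e+02 -6.00000e-02]
warm side -19.28 [ 5.41956e+02  1.02868e+02 -5.80000e-02]
warm both -27.44 [ 5.37974e+02  1.02004e+02 -5.60000e-02]
hood top -24.28 [ 4.78976e+02  4.45622e+02 -1.59000e-01]
hood side -14.55 [ 4.83509e+02  4.42528e+02 -1.57000e-01]
hood both -19.42 [ 4.80123e+02  4.45134e+02 -1.55000e-01]
rack top -22.55 [ 4.12764e+02 -1.19791e+02 -1.00000e-03]
rack side -12.29 [ 4.15704e+02 -1.51974e+02 -2.91000e-01]
rack both -13.34 [ 4.13207e+02 -1.19739e+02 -3.00000e-03]
```

View pics/o1.png

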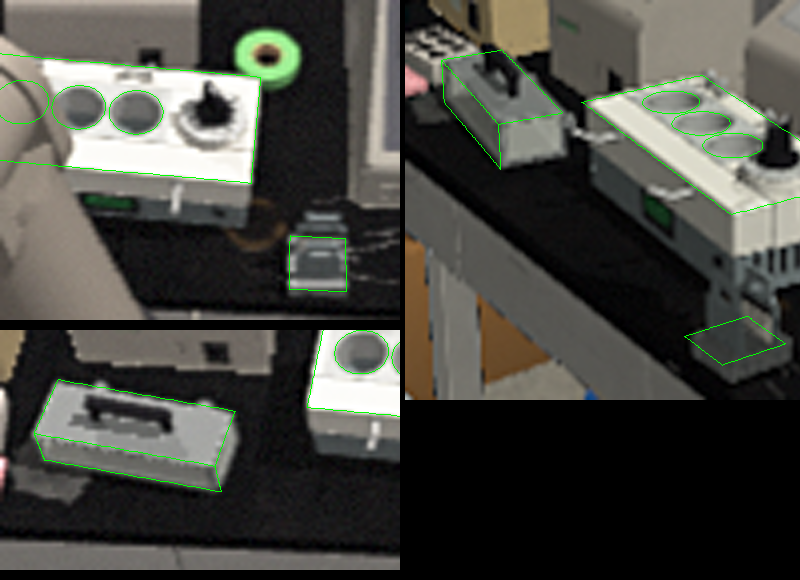

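Call:
{"op": "apply_moves", "data": {"commands": "0 0 -35 0 0.2;0 0 -65 0 0.2;0 0 -65 0 0.2;0 0 -65 0 0.2;0 0 -65 0 0.2"}}

```text
time: 4.43
ee_pos: [437.7, -310.5, 117.2]
tcp_rot: [0.002, 0.707, 0.707, 0.001]
wrist_force: [-0.0, -0.2, 0.4]
gripper_width: 50.9
finger_force: 0.0
```

Call:
{"op": "apply_moves", "data": {"commands": "-3 -1.5 -20 0 0.3;-3 -1.5 -44 0 0.3;-3 -1.5 -44 0 0.3;-3 -1.5 -44 0 0.3;-3 -1.5 -44 0 -1;-3 -1.5 -44 0 -1;-3 -1.5 -44 0 -1;-3 -1.5 -44 0 -1;-3 -1.5 -44 0 -1;-3 -1.5 -44 0 -1"}}

```text
time: 5.27
ee_pos: [434.2, -312.7, 72.5]
tcp_rot: [0.002, 0.708, 0.706, 0.001]
wrist_force: [-0.1, -0.9, 7.0]
gripper_width: 27.5
finger_force: 55.3
```

Call:
{"op": "apply_moves", "data": {"commands": "0 0 30 0 -1;0 0 70 0 -1;0 0 110 0 -1;0 0 145 0 -1;5 35 160 0 -1;12 72 165 -3.3 -1;20 110 165 -3.3 -1;30 148 165 -3.3 -1;40 186 165 -3.3 -1;50 224 165 -3.3 -1"}}

```text
time: 6.1
ee_pos: [482.5, -85.5, 236.1]
tcp_rot: [0.0, 0.728, 0.686, 0.001]
wrist_force: [0.9, -0.1, -1.4]
gripper_width: 27.5
finger_force: 55.5
```

Call:
{"op": "apply_moves", "data": {"commands": "10 38 0 0 -1;20 76 0 0 -1;30 114 0 0 -1;40 152 0 0 -1;50 190 0 0 -1;60 228 0 0 -1;68 265 0 0 -1;68 294 -20 0 -1;68 294 -40 0 -1;68 294 -40 0 -1"}}

```text
time: 6.93
ee_pos: [547.4, 208.9, 191.6]
tcp_rot: [-0.001, 0.726, 0.688, -0.004]
wrist_force: [-1.1, -1.4, -1.1]
gripper_width: 27.5
finger_force: 55.5
```

Call:
{"op": "apply_moves", "data": {"commands": "0 0 -20 0 -1;0 0 -20 0 -1;0 0 -20 0 -1"}}

```text
time: 7.18
ee_pos: [550.3, 205.2, 175.8]
tcp_rot: [0.0, 0.728, 0.685, -0.001]
wrist_force: [-0.2, -0.4, -0.5]
gripper_width: 27.7
finger_force: 55.5
```

```bash
python3 - <<'E'
from h import *
st()
t=eyes.snapshot("top");s=eyes.snapshot("side");cv2.imwrite("pics/topC.png",t);cv2.imwrite("pics/sideC.png",s)
c=np.array(manip.observe()['ee_pos']);
a=cv2.resize(t[175:255,205:305],None,fx=4,fy=4,interpolation=2);b=cv2.resize(s[150:250,220:320],None,fx=4,fy=4,interpolation=2)
cv2.imwrite("pics/o2.png",np.hstack([a[:320,:400],b[:320,:400]]))
print(proj("top",[c,[552,205.6,100]]),proj("side",[c,[552,205.6,100]]))
E
```

```text
7.18 [550.3 205.2 175.8] [ 0.     0.728  0.685 -0.001] w 27.7 f [-0.2 -0.4 -0.5] 55.54704834376025
[[238.67084529 194.15338126]
 [239.90702347 204.96259055]] [[260.60029267 177.29821288]
 [261.04170276 195.01457666]]
```

View pics/o2.png

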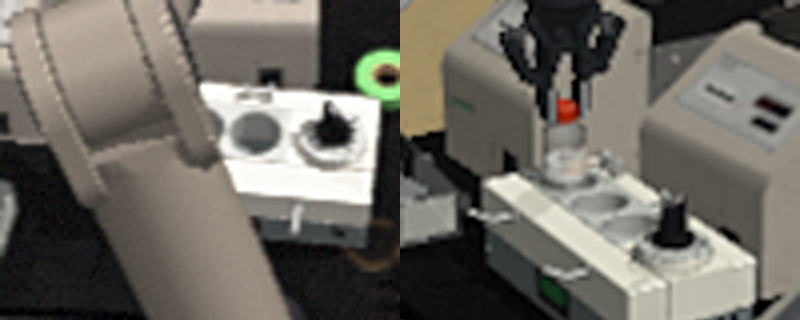

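Call:
{"op": "apply_moves", "data": {"commands": "2 0 -8 0 -1;2 0 -16 0 -1;2 0 -26 0 -1;2 0 -36 0 -1;2 0 -46 0 -1;2 0 -46 0 -1;2 0 -46 0 -1"}}

```text
time: 7.87
ee_pos: [552.0, 206.5, 128.3]
tcp_rot: [-0.0, 0.728, 0.686, -0.001]
wrist_force: [0.2, 0.3, -1.0]
gripper_width: 27.6
finger_force: 55.6
```

Call:
{"op": "apply_moves", "data": {"commands": "0 -1 -3 0 -1;0 -1 -3 0 -1;0 -1 -3 0 0.1;0 -1 -3 0 0.1;0 -1 -3 0 0.1;0 -1 20 0 0.1;0 -1 60 0 0.1;0 -1 100 0 0.1;0 -1 110 0 0.1"}}

```text
time: 8.62
ee_pos: [556.2, 206.3, 246.2]
tcp_rot: [0.002, 0.728, 0.686, 0.005]
wrist_force: [1.0, -0.7, 0.8]
gripper_width: 46.8
finger_force: 0.0
```

Call:
{"op": "apply_moves", "data": {"commands": "-10 -40 0 0 0.3;-20 -80 0 0 0.3;-30 -120 0 0 0.3;-40 -160 0 0 0.3;-50 -200 0 0 0.3;-60 -240 0 0 0.3;-70 -280 0 0 0.3;-80 -320 0 0 0.3;-90 -360 0 0 0.3;-100 -400 0 0 0.3"}}

```text
time: 9.45
ee_pos: [451.9, -196.0, 239.9]
tcp_rot: [0.0, 0.728, 0.686, 0.001]
wrist_force: [0.1, -0.2, -1.0]
gripper_width: 55.1
finger_force: 0.0
```

```bash
python3 - <<'E'
from h import *
st()
t=eyes.snapshot("top");s=eyes.snapshot("side");cv2.imwrite("pics/topD.png",t);cv2.imwrite("pics/sideD.png",s)
a,_=cap("top",t,(220,180,270,215),"red");b,_=cap("side",s,(245,165,280,205),"red")
x,e=tri(b,a);print("red",a,b,x,e)
b,_=cap("side",s,(315,262,350,305),"blue");a,_=cap("top",t,(368,228,395,256),"blue");print("blue",a,b,*tri(b,a))
E
```

```text
9.45 [ 451.9 -196.   239.9] [0.    0.728 0.686 0.001] w 55.1 f [ 0.1 -0.2 -1. ] 0.0
red [239.5862069  202.27586207] [261.19354839 189.09677419] [550.49022934 204.66728806 125.12581899] 2.2295490903088577
blue [382.01923077 237.80769231] [331.19753086 273.35802469] [ 428.71052223 -398.0908808    80.9073733 ] 0.03501727325414327
```

Call:
{"op": "apply_moves", "data": {"commands": "-8 -40 -20 3.3 0.3;-14 -80 -50 3.3 0.3;-20 -120 -80 3.3 0.3;-22 -160 -110 3.3 0.3;-22 -190 -125 3.3 0.3;-22 -190 -125 3.3 0.3;-22 -190 -125 3.3 0.3;-22 -190 -125 3.3 0.3"}}

```text
time: 10.22
ee_pos: [430.0, -384.7, 113.8]
tcp_rot: [-0.001, 0.708, 0.706, -0.0]
wrist_force: [0.7, 0.2, -0.1]
gripper_width: 55.7
finger_force: 0.0
```

Call:
{"op": "apply_moves", "data": {"commands": "0 -12 -10 0 0.3;0 -12 -38 0 0.3;0 -12 -38 0 0.3;0 -12 -38 0 0.3;0 -12 -38 0 -1;0 -12 -38 0 -1;0 -12 -38 0 -1;0 -12 -38 0 -1;0 -12 -38 0 -1;0 -12 -38 0 -1"}}

```text
time: 11.05
ee_pos: [431.7, -396.9, 78.3]
tcp_rot: [0.001, 0.708, 0.707, 0.001]
wrist_force: [-0.7, 0.1, 7.8]
gripper_width: 28.7
finger_force: 56.6
```

Call:
{"op": "apply_moves", "data": {"commands": "0 0 30 0 -1;0 0 70 0 -1;0 0 110 0 -1;0 0 145 0 -1;5 35 160 0 -1;12 72 165 -3.3 -1;20 110 165 -3.3 -1;30 148 165 -3.3 -1;40 186 165 -3.3 -1;50 224 165 -3.3 -1"}}

```text
time: 11.88
ee_pos: [480.4, -170.2, 241.7]
tcp_rot: [0.0, 0.728, 0.686, 0.001]
wrist_force: [0.7, -0.2, -0.6]
gripper_width: 28.4
finger_force: 55.7
```

Call:
{"op": "apply_moves", "data": {"commands": "10 38 0 0 -1;20 76 0 0 -1;30 114 0 0 -1;40 152 0 0 -1;50 190 0 0 -1;60 228 0 0 -1;68 266 0 0 -1;68 303 0 0 -1;68 315 -20 0 -1;68 315 -30 0 -1"}}

```text
time: 12.72
ee_pos: [547.4, 148.7, 209.9]
tcp_rot: [-0.001, 0.725, 0.689, 0.0]
wrist_force: [-1.0, 0.7, -1.8]
gripper_width: 28.6
finger_force: 55.8
```

Call:
{"op": "apply_moves", "data": {"commands": "0 0 -10 0 -1;0 0 -15 0 -1;0 0 -15 0 -1;0 0 -15 0 -1"}}

```text
time: 13.05
ee_pos: [548.8, 140.8, 196.6]
tcp_rot: [0.0, 0.729, 0.685, 0.0]
wrist_force: [0.1, -0.4, -0.7]
gripper_width: 28.2
finger_force: 55.8
```

```bash
python3 - <<'E'
from h import *
st()
c=np.array(manip.observe()['ee_pos'])
t=eyes.snapshot("top");s=eyes.snapshot("side");cv2.imwrite("pics/topE.png",t);cv2.imwrite("pics/sideE.png",s)
b,z=cap("side",s,(255,150,300,215),"blue");print("blue",b,z,proj("side",c),"on z=TCP+2",onz("side",b,c[2]+2))
b,z=cap("side",cv2.imread("pics/sideC.png"),(245,150,280,205),"red");print("red",b,z,"TCP",proj("side",[550.3,205.2,175.8]))
cv2.imwrite("pics/o3.png",cv2.resize(s[140:240,225:325],None,fx=5,fy=5,interpolation=2))
E
```

```text
13.05 [548.8 140.8 196.6] [0.    0.729 0.685 0.   ] w 28.2 f [ 0.1 -0.4 -0.7] 55.814349890367794
blue [270.09677419 177.51612903] [13 25  6  6 31] [[268.84567021 177.71264378]] on z=TCP+2 [551.17455194 135.47514369 198.64279147]
red [261.21875 177.375  ] [14 25  6  6 32] TCP [[260.46513337 177.67314497]]
```

View pics/o3.png

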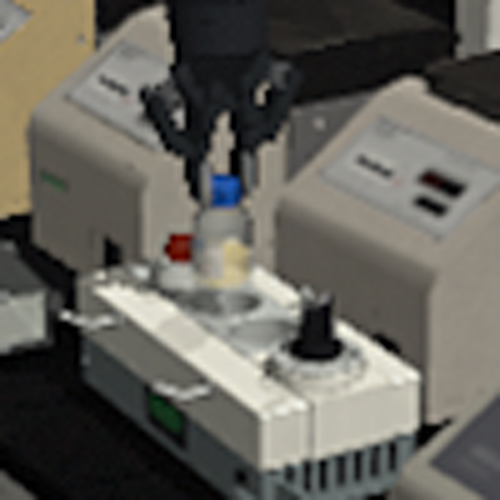

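Call:
{"op": "apply_moves", "data": {"commands": "1 5 0 0 -1;1 5 -10 0 -1;1 5 -18 0 -1;1 5 -26 0 -1;1 5 -34 0 -1;1 5 -42 0 -1;1 5 -42 0 -1"}}

```text
time: 13.73
ee_pos: [549.4, 147.4, 152.5]
tcp_rot: [0.0, 0.728, 0.686, -0.001]
wrist_force: [0.5, -0.1, -1.5]
gripper_width: 28.2
finger_force: 55.3
```

Call:
{"op": "apply_moves", "data": {"commands": "0 -1 -10 0 -1;0 -1 -20 0 -1;0 -1 -22 0 -1;0 -1 -22 0 -1;0 -1 -22 0 0.1;0 -1 -22 0 0.1;0 -1 -22 0 0.1;0 -1 10 0 0.1;0 -1 50 0 0.1;0 -1 90 0 0.1"}}

```text
time: 14.57
ee_pos: [548.5, 146.5, 245.2]
tcp_rot: [-0.0, 0.728, 0.686, -0.001]
wrist_force: [1.0, 0.1, 1.0]
gripper_width: 46.9
finger_force: 0.0
```

Call:
{"op": "apply_moves", "data": {"commands": "-10 0 30 0 0.1;-35 -20 40 0 0.1;-60 -50 40 0 0.1;-90 -80 40 0 0.1;-90 -120 40 0 0.1;-90 -160 40 0 0.1;-90 -200 40 0 0.1;-90 -200 40 0 0.1"}}

```text
time: 15.23
ee_pos: [458.3, -62.3, 285.3]
tcp_rot: [0.001, 0.732, 0.681, 0.0]
wrist_force: [0.2, -0.0, -0.1]
gripper_width: 47.0
finger_force: 0.0
```

```bash
python3 - <<'E'
from h import *
st()
t=eyes.snapshot("top");s=eyes.snapshot("side");cv2.imwrite("pics/topF.png",t);cv2.imwrite("pics/sideF.png",s)
for col,bt,bs in(("red",(225,185,256,220),(245,165,275,205)),("blue",(245,185,270,220),(260,170,285,210))):
  try:
    a,_=cap("top",t,bt,col);b,_=cap("side",s,bs,col);print(col,a,b,*tri(b,a))
  except Exception as e:print(col,e)
for l in("tag_1","tag_rack"):
  for n in("side","top"):print(l,n,[(np.round(np.array(q['position'])*[560,420],1),round(q['p'],2)) for q in eyes.regions_of(n,l)[:4]])
a=cv2.resize(cv2.imread("pics/topD.png")[215:265,295:340],None,fx=8,fy=8,interpolation=2);b=cv2.resize(s[220:270,255:305],None,fx=8,fy=8,interpolation=2)
cv2.imwrite("pics/o4.png",np.hstack([a,b]))
E
```

```text
15.23 [458.3 -62.3 285.3] [0.001 0.732 0.681 0.   ] w 47.0 f [ 0.2 -0.  -0.1] 0.0
red [239.70967742 202.16129032] [261.19354839 189.09677419] [550.48765518 204.19908968 125.48913604] 1.9243939447883733
blue [254.         202.73529412] [268.72727273 193.06060606] [547.10653529 142.77321952 130.42515375] 1.9298430266859783
tag_1 side [(array([274.6, 216.6]), 0.64), (array([283.2, 244.5]), 0.61), (array([275.9, 245.7]), 0.55)]
tag_1 top []
tag_rack side [(array([278.5, 254. ]), 0.48), (array([276.9, 246.8]), 0.42)]
tag_rack top [(array([417.2, 240.9]), 0.58), (array([315.5, 249.5]), 0.39)]
```

View pics/o4.png

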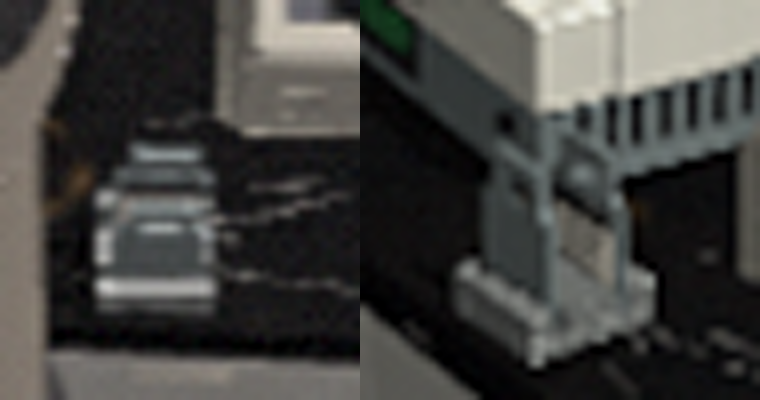

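```bash
cat > f2.py <<'E'
from fit import *
def tagE(x):
    p=[(-25,21),(-25,60),(-17,60),(-17,83),(17,83),(17,60),(25,60),(25,21)]
    return [seg(np.array([x,*p[i]],float),np.array([x,*p[i+1]],float),20) for i in range(7)]
F=(0,0,560,420)
t=cv2.imread("pics/topD.png");s=cv2.imread("pics/sideF.png")
lo=poly([(-33,-30,0),(-33,-30,21)])[:1]+[seg(np.array(a,float),np.array(b,float)) for a,b in(((-33,-30,0),(-33,30,0)),((-33,-30,21),(-33,30,21)),((-33,-30,21),(33,-30,21)),((-33,-30,0),(33,-30,0)))]
E=lo+tagE(-19.5)+tagE(14.5)
for nm,v in(("top",[("top",t,F)]),("side",[("side",s,F)]),("both",[("top",t,F),("side",s,F)])):
    f,p=fit((413,-120,0),E,v,span=10,dy=.1);print(nm,round(f,2),np.round(p,3))
out=[]
for n,im,(x0,y0,x1,y1) in(("top",t,(295,215,340,265)),("side",s,(255,220,305,270))):
    c=cv2.resize(im[y0:y1,x0:x1],None,fx=8,fy=8,interpolation=2)
    for e in E:cv2.polylines(c,[((proj(n,place(e,p))-[x0,y0]+.5)*8).astype(int)],False,(0,255,0),1)
    out.append(c)
cv2.imwrite("pics/o5.png",np.hstack(out))
E
python3 f2.py
```

```text
top -16.87 [ 4.26398e+02 -1.22664e+02  3.70000e-02]
side -11.07 [ 4.19926e+02 -1.19828e+02  9.00000e-03]
both -11.99 [ 4.19048e+02 -1.21631e+02  1.80000e-02]
```

View pics/o5.png

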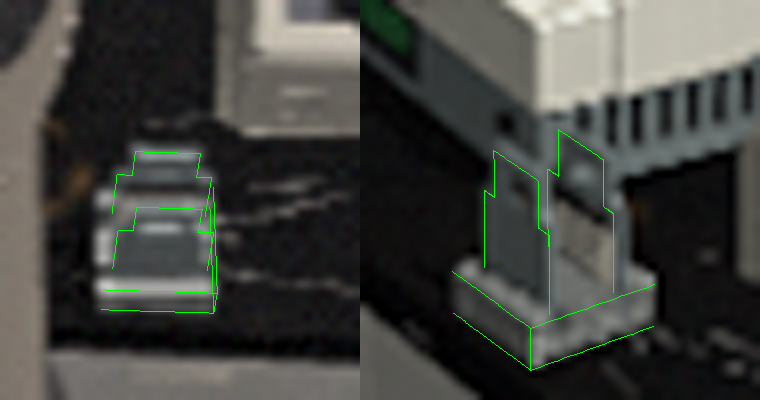

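Call:
{"op": "apply_moves", "data": {"commands": "0 0 -10 -7 0.4;0 0 -20 -14 0.4;0 0 -30 -21 0.4;0 0 -40 -28 0.4;0 0 -50 -35 0.4;-10 -10 -60 -42 0.4;-20 -20 -70 -49 0.4;-30 -30 -80 -56 0.4;-40 -40 -90 -63 0.4;-50 -50 -100 -70 0.4"}}

```text
time: 16.37
ee_pos: [409.4, -102.4, 183.8]
tcp_rot: [0.0, 0.99, 0.143, -0.0]
wrist_force: [0.3, -0.1, 0.7]
gripper_width: 59.8
finger_force: 0.0
```

Call:
{"op": "apply_moves", "data": {"commands": "-3 -4 0 -7 0.4;-7 -8 0 -14 0.4;-7 -8 -10 -16 0.4;-7 -8 -20 -16 0.4;-7 -8 -35 -16 0.4;-7 -8 -50 -16 0.4;-7 -8 -60 -16 0.4;-7 -8 -60 -16 0.4;-7 -8 -60 -16 0.4"}}

```text
time: 17.12
ee_pos: [402.5, -110.6, 124.1]
tcp_rot: [0.0, 1.0, 0.006, -0.001]
wrist_force: [-0.2, 0.8, 0.2]
gripper_width: 59.8
finger_force: 0.0
```

```bash
python3 - <<'E'
from fit import *
st()
p=(538,102.3,-.058)
H=place(np.array([[-115,75,102],[-70,75,90],[-115,-75,102],[-70,-75,90.]]),p);print(H.round(1));print(proj("side",H),proj("top",H))
s=eyes.snapshot("side");t=eyes.snapshot("top");cv2.imwrite("pics/sideG.png",s);cv2.imwrite("pics/topG.png",t)
a=cv2.resize(s[195:265,235:305],None,fx=8,fy=8,interpolation=2)
for q in proj("side",H):cv2.circle(a,tuple(((q-[235,195]+.5)*8).astype(int)),3,(0,255,0),1)
cv2.imwrite("pics/o6.png",a)
E
```

```text
17.12 [ 402.5 -110.6  124.1] [ 0.     1.     0.006 -0.001] w 59.8 f [-0.2  0.8  0.2] 0.0
[[427.5 183.8 102. ]
 [472.5 181.2  90. ]
 [418.8  34.1 102. ]
 [463.8  31.5  90. ]]
[[236.94459065 203.32335667]
 [247.2740127  203.74689753]
 [255.03890804 217.6223813 ]
 [265.77354446 217.88479883]] [[242.19273932 229.1097265 ]
 [243.97939236 221.77609008]
 [278.22027509 232.46137147]
 [279.29991108 225.03791467]]
```

View pics/o6.png

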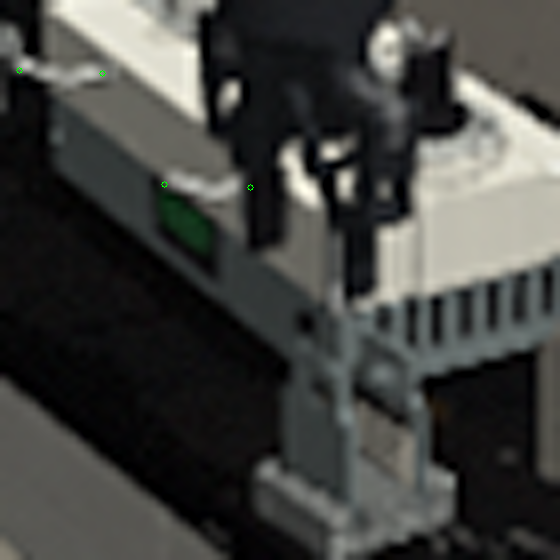

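Call:
{"op": "apply_moves", "data": {"commands": "-2 -9.5 -10 0 0.4;-2 -9.5 -25 0 0.4;-2 -9.5 -40 0 0.4;-2 -9.5 -54 0 0.4;-2 -9.5 -54 0 0.4;-2 -9.5 -54 0 -1;-2 -9.5 -54 0 -1;-2 -9.5 -54 0 -1;-2 -9.5 -54 0 -1;-2 -9.5 -54 0 -1"}}

```text
time: 18.05
ee_pos: [401.8, -120.8, 71.3]
tcp_rot: [-0.0, 1.0, 0.005, 0.001]
wrist_force: [-0.1, 0.5, 5.3]
gripper_width: 31.9
finger_force: 59.5
```

Call:
{"op": "apply_moves", "data": {"commands": "0 0 0 0 -1;0 0 0 0 -1;0 0 10 0 -1;0 0 30 0 -1;0 0 60 0 -1;0 0 90 0 -1;0 0 110 0 -1;0 0 110 0 -1"}}

```text
time: 18.72
ee_pos: [403.4, -121.2, 183.7]
tcp_rot: [-0.001, 1.0, 0.005, 0.004]
wrist_force: [1.1, 0.2, -0.8]
gripper_width: 31.7
finger_force: 59.5
```

Call:
{"op": "apply_moves", "data": {"commands": "5 12 0 7 -1;10 24 0 14 -1;15 36 0 21 -1;20 48 0 28 -1;25 60 0 35 -1;28 72 0 42 -1;30 84 0 49 -1;30 96 0 56 -1;30 108 0 63 -1;30 120 0 70 -1"}}

```text
time: 19.55
ee_pos: [429.8, -0.2, 179.5]
tcp_rot: [-0.0, 0.814, 0.58, -0.001]
wrist_force: [0.1, -0.5, -0.4]
gripper_width: 32.2
finger_force: 59.5
```

Call:
{"op": "apply_moves", "data": {"commands": "0 12 0 7 -1;0 24 0 14 -1;0 36 0 21 -1;0 48 0 28 -1;0 60 0 35 -1;0 72 0 42 -1;0 84 0 49 -1;0 96 0 56 -1;0 108 0 63 -1;0 120 0 70 -1"}}

```text
time: 20.38
ee_pos: [429.8, 119.6, 179.4]
tcp_rot: [-0.001, 0.334, 0.942, -0.0]
wrist_force: [0.1, -1.2, -0.4]
gripper_width: 31.6
finger_force: 59.5
```

Call:
{"op": "apply_moves", "data": {"commands": "-5 13 0 7 -1;-10 26 0 14 -1;-15 39 0 21 -1;-20 52 0 28 -1;-25 65 0 35 -1;-30 66 0 36.7 -1;-30 66 0 36.7 -1;-30 66 0 36.7 -1"}}

```text
time: 21.05
ee_pos: [400.2, 184.3, 179.8]
tcp_rot: [-0.0, 0.025, 1.0, -0.0]
wrist_force: [0.6, 0.3, -0.0]
gripper_width: 32.4
finger_force: 59.5
```

Call:
{"op": "apply_moves", "data": {"commands": "0 1 -20 0 -1;0 1 -45 0 -1;0 1 -65 0 -1;0 1 -74 0 -1;0 1 -74 0 -1;0 1 -74 0 -1"}}

```text
time: 21.55
ee_pos: [401.0, 185.6, 106.5]
tcp_rot: [-0.0, 0.025, 1.0, -0.0]
wrist_force: [0.2, 0.7, 0.2]
gripper_width: 32.0
finger_force: 59.5
```

```bash
python3 - <<'E'
from h import *
st()
s=eyes.snapshot("side");t=eyes.snapshot("top");cv2.imwrite("pics/sideH.png",s);cv2.imwrite("pics/topH.png",t)
x0,y0=205,165
a=cv2.resize(s[y0:y0+70,x0:x0+70],None,fx=8,fy=8,interpolation=2)
H=[[427.5,183.8,102],[472.5,181.2,90]]
for q in proj("side",H):cv2.circle(a,tuple(((q-[x0,y0]+.5)*8).astype(int)),3,(0,255,0),1)
cv2.imwrite("pics/o7.png",a)
E
```

```text
21.55 [401.  185.6 106.5] [-0.     0.025  1.    -0.   ] w 32.0 f [0.2 0.7 0.2] 59.50792698422447
```

View pics/o7.png

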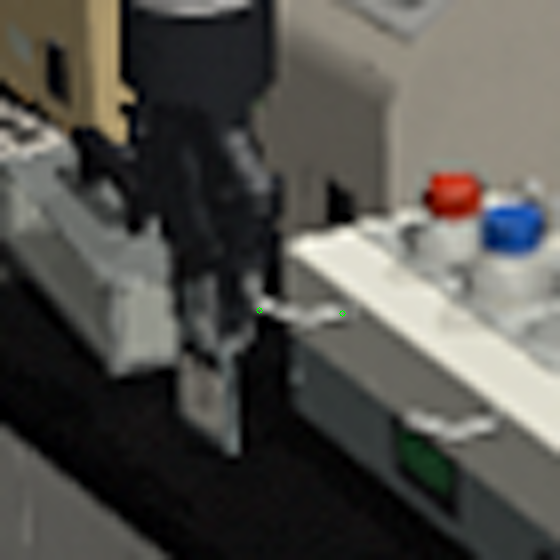

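Call:
{"op": "apply_moves", "data": {"commands": "10 -0.6 0 0 -1;20 -1.2 0 0 -1;28 -1.8 -1 0 -1;34 -2.1 -4.5 0 -1;40 -2.4 -8 0 -1;47 -2.8 -12 0 -1;52 -3 -12 0 -1;56 -3.3 -12 0 -1;56 -3.3 -12 0 -1;56 -3.3 -12 0 -1"}}

```text
time: 22.48
ee_pos: [456.4, 182.7, 94.0]
tcp_rot: [-0.0, 0.024, 1.0, -0.0]
wrist_force: [0.6, -0.2, -0.2]
gripper_width: 31.8
finger_force: 60.0
```

Call:
{"op": "apply_moves", "data": {"commands": "0 0 -3 0 -1;0 0 -3 0 -1;0 0 -3 0 -1;0 0 -3 0 -0.1;0 0 -3 0 0.1;0 0 -3 0 0.1;0 0 -3 0 0.2;0 0 10 0 0.2;0 0 40 0 0.2;0 0 75 0 0.2"}}

```text
time: 23.32
ee_pos: [454.7, 182.0, 168.5]
tcp_rot: [-0.002, 0.024, 1.0, -0.002]
wrist_force: [0.8, 0.8, -0.2]
gripper_width: 51.2
finger_force: 0.0
```

Call:
{"op": "apply_moves", "data": {"commands": "-10 -20 5 0 0.4;-20 -55 5 0 0.4;-20 -95 5 0 0.4;-20 -135 5 0 0.4;-20 -175 5 0 0.4;-20 -215 5 0 0.4;-20 -255 5 0 0.4;-20 -290 0 3.3 0.4;-20 -303 -20 3.3 0.4;-20 -303 -40 3.3 0.4"}}

```text
time: 24.15
ee_pos: [437.0, -124.5, 129.9]
tcp_rot: [0.002, -0.002, 1.0, -0.001]
wrist_force: [-0.2, 1.1, 0.1]
gripper_width: 59.8
finger_force: 0.0
```

Call:
{"op": "apply_moves", "data": {"commands": "0 0 0 0 0.4;0 0 0 0 0.4;0 0 0 0 0.4"}}

```text
time: 24.4
ee_pos: [437.0, -119.5, 129.9]
tcp_rot: [0.0, -0.006, 1.0, 0.0]
wrist_force: [0.5, 0.2, -0.2]
gripper_width: 60.1
finger_force: 0.0
```

```bash
python3 - <<'E'
from h import *
st()
s=eyes.snapshot("side");t=eyes.snapshot("top");cv2.imwrite("pics/sideI.png",s);cv2.imwrite("pics/topI.png",t)
for n in("side","top"):
  for l in("tag_1",):
    print(n,[(np.round(np.array(q['position'])*[560,420],1),round(q['p'],2),q['pixels'].sum()) for q in eyes.regions_of(n,l)[:5]])
# predicted hung left tag center and back tag centre
P=[[457,182,27+35],[417+17,-120,8+50]]
for n in("side","top"):print(n,proj(n,P))
E
```

```text
24.4 [ 437.  -119.5  129.9] [ 0.    -0.006  1.     0.   ] w 60.1 f [ 0.5  0.2 -0.2] 0.0
side [(array([282.4, 247.1]), 0.72, np.int64(127))]
top [(array([243.3, 228.1]), 0.69, np.int64(101)), (array([314.5, 237.9]), 0.57, np.int64(81)), (array([239.2, 218.7]), 0.39, np.int64(724))]
side [[243.9935769  211.02601137]
 [281.95540288 243.71451389]]
top [[243.82028086 228.45836964]
 [314.69581091 236.66618868]]
```

Call:
{"op": "apply_moves", "data": {"commands": "-2 0 -15 0 0.4;-2 0 -35 0 0.4;-2 0 -59 0 0.4;-2 0 -59 0 0.4;-2 0 -59 0 0.4;-2 0 -59 0 -1;-2 0 -59 0 -1;-2 0 -59 0 -1;-2 0 -59 0 -1;-2 0 -59 0 -1"}}

```text
time: 25.43
ee_pos: [436.2, -120.1, 71.8]
tcp_rot: [0.002, -0.005, 1.0, 0.0]
wrist_force: [0.3, 1.2, 6.9]
gripper_width: 32.0
finger_force: 59.1
```

Call:
{"op": "apply_moves", "data": {"commands": "0 0 0 0 -1;0 0 0 0 -1;0 0 10 0 -1;0 0 30 0 -1;0 0 60 0 -1;0 0 90 0 -1;0 0 110 0 -1;0 0 110 0 -1"}}

```text
time: 26.1
ee_pos: [437.5, -121.0, 184.9]
tcp_rot: [0.005, -0.005, 1.0, 0.0]
wrist_force: [0.8, -0.3, -0.4]
gripper_width: 31.8
finger_force: 59.6
```

Call:
{"op": "apply_moves", "data": {"commands": "-5 35 0 0 -1;-10 70 0 -3.3 -1;-15 105 0 -3.3 -1;-25 135 0 -3.3 -1;-33 155 0 -3.3 -1;-33 155 0 -3.3 -1;-33 155 -20 -3.3 -1;-33 155 -20 -3.3 -1;-33 155 -20 -3.3 -1"}}

```text
time: 26.85
ee_pos: [400.6, 33.9, 159.8]
tcp_rot: [-0.001, 0.024, 1.0, -0.001]
wrist_force: [-0.2, -0.1, 0.6]
gripper_width: 31.8
finger_force: 59.7
```

Call:
{"op": "apply_moves", "data": {"commands": "1 1 -20 0 -1;1 1 -40 0 -1;1 1 -53 0 -1;1 1 -53 0 -1;1 1 -53 0 -1;1 1 -53 0 -1"}}

```text
time: 27.35
ee_pos: [403.6, 35.7, 108.4]
tcp_rot: [0.001, 0.024, 1.0, 0.0]
wrist_force: [-0.3, -0.7, 0.1]
gripper_width: 31.9
finger_force: 59.7
```

```bash
python3 - <<'E'
from h import *
st()
s=eyes.snapshot("side");t=eyes.snapshot("top");cv2.imwrite("pics/sideJ.png",s);cv2.imwrite("pics/topJ.png",t)
for n in("side","top"):
    print(n,[(np.round(np.array(q['position'])*[560,420],1),round(q['p'],2),q['pixels'].sum()) for q in eyes.regions_of(n,"tag_1")[:5]])
P=[[457,182,27+35],[401,35,43+25]]
for n in("side","top"):print(n,proj(n,P))
E
```

```text
27.35 [403.6  35.7 108.4] [0.001 0.024 1.    0.   ] w 31.9 f [-0.3 -0.7  0.1] 59.70603623994975
side [(array([244. , 212.8]), 0.6, np.int64(59)), (array([252.9, 227.2]), 0.57, np.int64(100))]
top [(array([243.9, 231.1]), 0.57, np.int64(114)), (array([235.2, 217.5]), 0.17, np.int64(643))]
side [[243.9935769  211.02601137]
 [250.95809086 227.01964512]]
top [[243.82028086 228.45836964]
 [277.72034937 240.46160474]]
```

Call:
{"op": "apply_moves", "data": {"commands": "8 -1 -1 0 -1;15 -1.6 -1 0 -1;21 -2 -4.5 0 -1;27 -2.4 -8 0 -1;34 -2.8 -12 0 -1;39 -3 -13 0 -1;44 -3.3 -13 0 -1;44 -3.3 -13 0 -1;44 -3.3 -13 0 -1"}}

```text
time: 28.3
ee_pos: [446.8, 32.5, 94.3]
tcp_rot: [-0.0, 0.024, 1.0, -0.0]
wrist_force: [0.1, 0.2, -0.7]
gripper_width: 32.1
finger_force: 59.7
```

Call:
{"op": "apply_moves", "data": {"commands": "0 0 -3 0 -1;0 0 -3 0 -1;0 0 -3 0 -1;0 0 -3 0 -0.1;0 0 -3 0 0.1;0 0 -3 0 0.1;0 0 -3 0 0.2;0 0 10 0 0.2;0 0 40 0 0.2;0 0 75 0 0.2"}}

```text
time: 29.13
ee_pos: [444.7, 32.1, 168.8]
tcp_rot: [-0.002, 0.024, 1.0, -0.001]
wrist_force: [1.0, 0.5, 0.3]
gripper_width: 51.3
finger_force: 0.0
```

Call:
{"op": "apply_moves", "data": {"commands": "0 10 40 -7 0.2;0 40 80 -14 0.2;0 80 110 -21 0.2;0 120 110 -28 0.2;0 160 110 -35 0.2;0 200 110 -42 0.2;0 240 110 -49 0.2;5 280 80 -56 0.2;10 320 50 -63 0.2;15 360 20 -70 0.2"}}

```text
time: 29.97
ee_pos: [457.4, 359.4, 214.7]
tcp_rot: [-0.0, 0.583, 0.813, 0.001]
wrist_force: [1.1, -0.6, 0.6]
gripper_width: 51.1
finger_force: 0.0
```

Call:
{"op": "apply_moves", "data": {"commands": "5 20 0 -7 0.2;10 40 0 -14 0.2;18 53 0 -21 0.2;18 53 0 -25.6 0.2;18 53 0 -25.6 0.2;18 53 0 -25.6 0.2"}}

```text
time: 30.47
ee_pos: [475.2, 409.3, 214.4]
tcp_rot: [0.0, 0.746, 0.666, -0.0]
wrist_force: [-0.3, -0.2, 0.8]
gripper_width: 51.6
finger_force: 0.0
```

```bash
python3 - <<'E'
from fit import *
st()
s=eyes.snapshot("side");t=eyes.snapshot("top");cv2.imwrite("pics/sideK.png",s);cv2.imwrite("pics/topK.png",t)
for n in("side","top"):
  for l in("tag_1","hood","hood_handle"):
    print(n,l,[(np.round(np.array(q['position'])*[560,420],1),round(q['p'],2),q['pixels'].sum()) for q in eyes.regions_of(n,l)[:3]])
P=[[457,182,27+35],[448,32,62]];H=place(np.array([[0,0,78.],[0,0,40]]),(480,445,-.156))
for n in("side","top"):print(n,proj(n,P),proj(n,H))
F=(0,0,560,420)
print("side",fit((480,445,-.156),HOOD,[("side",s,F)],span=20,dy=.15))
print("both",fit((480,445,-.156),HOOD,[("side",s,F),("top",t,F)],span=20,dy=.15))
E
```

```text
30.47 [475.2 409.3 214.4] [ 0.     0.746  0.666 -0.   ] w 51.6 f [-0.3 -0.2  0.8] 0.0
side tag_1 [(array([263.2, 227. ]), 0.67, np.int64(122)), (array([244.3, 212.1]), 0.43, np.int64(105))]
side hood []
side hood_handle [(array([221.5, 195.3]), 0.8, np.int64(642))]
top tag_1 [(array([176.3, 227.4]), 0.64, np.int64(670)), (array([248.1, 226.2]), 0.63, np.int64(31)), (array([279.4, 231.6]), 0.55, np.int64(110))]
top hood [(array([175.3, 231.1]), 0.67, np.int64(689))]
top hood_handle [(array([179.3, 226.1]), 0.93, np.int64(722)), (array([288.1, 207.9]), 0.62, np.int64(91)), (array([251.3, 204.8]), 0.51, np.int64(98))]
side [[243.9935769  211.02601137]
 [262.21473097 225.62059277]] [[218.02781915 185.41609148]
 [218.44378088 193.44580654]]
top [[243.82028086 228.45836964]
 [278.93036853 231.78031692]] [[182.33903095 219.19708491]
 [183.83991089 224.15488984]]
side (np.float64(-15.239787082784549), array([ 4.84266493e+02,  4.43662199e+02, -1.63560748e-01]))
both (np.float64(-15.489351171043259), array([ 4.80603846e+02,  4.46666423e+02, -1.47890365e-01]))
```

Call:
{"op": "apply_moves", "data": {"commands": "3 30 -20 0 0.2;3 34 -50 0 0.2;3 34 -80 0 0.2;3 34 -100 0 0.2;3 34 -100 0 0.2;3 34 -100 0 0.2;3 34 -100 0 0.2"}}

```text
time: 31.45
ee_pos: [479.4, 444.1, 116.4]
tcp_rot: [0.0, 0.747, 0.665, 0.001]
wrist_force: [0.5, -0.1, 0.5]
gripper_width: 51.1
finger_force: 0.0
```

Call:
{"op": "apply_moves", "data": {"commands": "1 2 -15 -2.2 0.2;1 2 -35 -2.2 0.2;1 2 -48 -2.2 0.2;1 2 -48 -2.2 0.2;1 2 -48 -2.2 0.2;1 2 -48 -2.2 -1;1 2 -48 -2.2 -1;1 2 -48 -2.2 -1;1 2 -48 -2.2 -1;1 2 -48 -2.2 -1"}}

```text
time: 32.28
ee_pos: [481.1, 445.9, 68.2]
tcp_rot: [0.0, 0.759, 0.651, 0.002]
wrist_force: [3.1, -1.2, 3.5]
gripper_width: 14.8
finger_force: 61.1
```

Call:
{"op": "apply_moves", "data": {"commands": "0 0 0 0 -1;0 0 0 0 -1;0 0 0 0 -1;0 0 15 0 -1;0 0 30 0 -1;0 0 30 0 -1"}}

```text
time: 32.78
ee_pos: [479.0, 446.3, 97.9]
tcp_rot: [-0.001, 0.759, 0.651, 0.0]
wrist_force: [0.1, -0.0, -3.6]
gripper_width: 15.1
finger_force: 60.1
```

Call:
{"op": "apply_moves", "data": {"commands": "0 0 40 0 -1;0 0 80 0 -1;0 0 115 0 -1;5 -5 135 1 -1;12 -35 140 2 -1;22 -70 140 3 -1;32 -105 140 4 -1;42 -140 140 5.5 -1;50 -175 140 5.5 -1;58 -210 140 5.5 -1"}}

```text
time: 33.62
ee_pos: [535.8, 234.0, 234.8]
tcp_rot: [-0.001, 0.727, 0.687, -0.002]
wrist_force: [0.2, 0.1, -3.9]
gripper_width: 14.8
finger_force: 60.1
```

Call:
{"op": "apply_moves", "data": {"commands": "5 -35 0 0 -1;8 -65 0 0 -1;10 -85 0 0 -1;10 -92 0 0 -1;10 -92 0 0 -1;10 -92 0 0 -1;10 -92 0 0 -1"}}

```text
time: 34.2
ee_pos: [546.6, 146.3, 235.9]
tcp_rot: [-0.001, 0.726, 0.688, -0.0]
wrist_force: [-0.5, -0.1, -3.9]
gripper_width: 15.1
finger_force: 60.1
```

```bash
cat > f3.py <<'E'
from fit import *
st()
o=manip.observe();c=np.array(o['ee_pos']);q=o['tcp_rot'];th=2*np.arctan2(q[2],q[1])-np.pi/2
s=eyes.snapshot("side");t=eyes.snapshot("top");cv2.imwrite("pics/sideL.png",s);cv2.imwrite("pics/topL.png",t)
Hz=[e+[0,0,c[2]-68] for e in HOOD]
F=(0,0,560,420)
print("theta",th)
for nm,v in(("side",[("side",s,F)]),("top",[("top",t,F)]),("both",[("side",s,F),("top",t,F)])):
    f,p=fit((c[0],c[1],th),Hz,v,span=15,dy=.08);print(nm,round(f,2),np.round(p,3),"minus tcp",np.round(p[:2]-c[:2],1))
E
python3 f3.py
```

```text
34.2 [546.6 146.3 235.9] [-0.001  0.726  0.688 -0.   ] w 15.1 f [-0.5 -0.1 -3.9] 60.09463727474213
theta -0.05415272343587185
side -9.71 [ 5.45705e+02  1.45462e+02 -3.30000e-02] minus tcp [-0.8 -0.8]
top -7.36 [ 5.74575e+02  1.40628e+02 -2.49000e-01] minus tcp [28.  -5.6]
both -7.92 [ 5.45977e+02  1.48733e+02 -4.50000e-02] minus tcp [-0.6  2.5]
```

Call:
{"op": "apply_moves", "data": {"commands": "3 -2 -10 0 -1;3 -2 -20 0 -1;3 -2 -30 0 -1;3 -2 -40 0 -1;3 -2 -45 0 -1;3 -2 -45 0 -1;3 -2 -45 0 -1"}}

```text
time: 34.88
ee_pos: [550.2, 141.5, 191.3]
tcp_rot: [-0.0, 0.727, 0.686, -0.0]
wrist_force: [0.9, 0.6, -3.4]
gripper_width: 14.8
finger_force: 60.1
```

```bash
python3 f3.py; python3 - <<'E'
from fit import *
s=cv2.imread("pics/sideF.png");s2=cv2.imread("pics/sideD.png");F=(0,0,560,420)
for im in(s,s2,cv2.imread("pics/sideA.png")):print("warm side",fit((540,102,-.058),WARM+WELLS[2:],[("side",im,F)],span=10,dy=.04))
t=cv2.imread("pics/topL.png");s=cv2.imread("pics/sideL.png")
a=cv2.resize(s[150:225,220:310],None,fx=8,fy=8,interpolation=2)
cv2.imwrite("pics/o8.png",a)
E
```

```text
34.88 [550.2 141.5 191.3] [-0.     0.727  0.686 -0.   ] w 14.8 f [ 0.9  0.6 -3.4] 60.08949816226959
theta -0.0577240608265317
side -9.69 [ 5.62430e+02  1.50386e+02 -7.10000e-02] minus tcp [12.3  8.9]
top -9.8 [5.36510e+02 1.14142e+02 8.70000e-02] minus tcp [-13.7 -27.3]
both -8.15 [ 5.51139e+02  1.40678e+02 -8.00000e-02] minus tcp [ 1.  -0.8]
warm side (np.float64(-19.850780251576214), array([ 5.41338799e+02,  9.95485826e+01, -5.68238155e-02]))
warm side (np.float64(-20.71639865473251), array([ 5.41534883e+02,  1.03490577e+02, -6.27936089e-02]))
warm side (np.float64(-21.318990793224362), array([ 5.41840678e+02,  1.02764959e+02, -5.75910433e-02]))
```

View pics/o8.png

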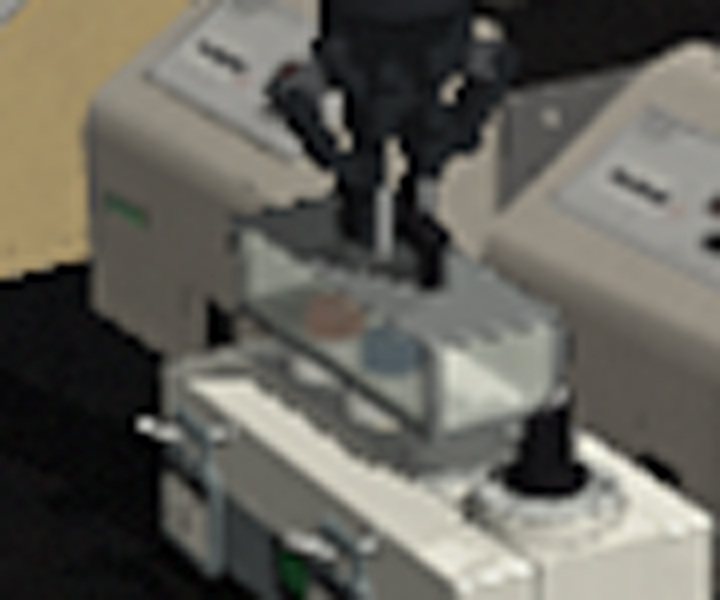

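```bash
python3 - <<'E'
from fit import *
z=191.3-68
P=place(np.array([[-36,-100,0],[-36,100,0],[-36,-100,52],[36,-100,52],[-36,100,52],[36,-100,0.]])+[0,0,z],(550.2,141.5,-.058))
print(((proj("side",P)-[220,150]+.5)*8).round(0))
s=cv2.imread("pics/sideL.png")
# restricted fit with roof & bottom right corner edges, small span
E=[seg(np.array(a,float)+[0,0,z],np.array(b,float)+[0,0,z]) for a,b in(((-36,-100,0),(-36,100,0)),((-36,-100,0),(36,-100,0)),((-36,-100,0),(-36,-100,52)),((36,-100,0),(36,-100,52)),((-36,-100,52),(-36,100,52)),((36,-100,52),(-36,-100,52)),((-36,100,52),(-36,100,0)))]
G=[grads(s,.9)];v=[("side",s,(0,0,560,420))]
r=sorted((score((550.2+x,141.5+y,-.058),E,v,G),x,y) for x in np.arange(-10,11,1.) for y in np.arange(-12,13,1.))
print(np.round(r[:8],2), score((550.2,141.5,-.058),E,v,G))
E
```

```text
[[436. 451.]
 [239. 311.]
 [435. 349.]
 [567. 319.]
 [236. 216.]
 [566. 419.]]
[[-9.72 10.   12.  ]
 [-9.61 10.   11.  ]
 [-9.48  9.   12.  ]
 [-9.47 10.   10.  ]
 [-9.39  1.    1.  ]
 [-9.38  0.    0.  ]
 [-9.37  0.   -1.  ]
 [-9.37  9.   11.  ]] -9.381321481070406
```

Call:
{"op": "apply_moves", "data": {"commands": "0 2.3 0 0 -1;0 2.3 -4 0 -1;0 2.3 -8 0 -1;0 2.3 -11 0 -1;0 2.3 -11 0 -1;0 2.3 -11 0 -1"}}

```text
time: 35.48
ee_pos: [550.1, 143.8, 180.4]
tcp_rot: [-0.0, 0.727, 0.686, -0.0]
wrist_force: [0.6, 0.0, -4.3]
gripper_width: 15.0
finger_force: 60.0
```

Call:
{"op": "apply_moves", "data": {"commands": "0 0 -3 0 -1;0 0 -6 0 -1;0 0 -6 0 -1;0 0 -6 0 -1"}}

```text
time: 35.82
ee_pos: [550.2, 143.9, 174.5]
tcp_rot: [-0.0, 0.727, 0.686, -0.0]
wrist_force: [-0.0, -0.9, -3.5]
gripper_width: 15.0
finger_force: 60.1
```

Call:
{"op": "apply_moves", "data": {"commands": "0 0 -3 0 -1;0 0 -5 0 -1;0 0 -6 0 -1;0 0 -6 0 -1;0 0 -6 0 -1"}}

```text
time: 36.23
ee_pos: [550.6, 143.9, 168.8]
tcp_rot: [0.0, 0.727, 0.686, 0.0]
wrist_force: [1.3, -0.2, -4.6]
gripper_width: 15.2
finger_force: 60.1
```

Call:
{"op": "apply_moves", "data": {"commands": "0 0 -1 0 -1;0 0 -2 0 -1;0 0 -2 0 -1;0 0 -2 0 -1"}}

```text
time: 36.57
ee_pos: [551.2, 143.8, 167.9]
tcp_rot: [0.0, 0.727, 0.686, 0.001]
wrist_force: [1.4, -1.8, 4.4]
gripper_width: 15.0
finger_force: 61.4
```

Call:
{"op": "apply_moves", "data": {"commands": "1 0 1 0 -1;3 0 1 0 -1;4 0 1 0 -1;4 0 1 0 -1;4 0 1 0 -1"}}

```text
time: 36.98
ee_pos: [553.1, 144.0, 167.4]
tcp_rot: [-0.001, 0.727, 0.687, -0.001]
wrist_force: [-4.6, -1.3, 4.4]
gripper_width: 14.8
finger_force: 61.3
```

Call:
{"op": "apply_moves", "data": {"commands": "-2 0 0 0 -1;-5 0 0 0 -1;-8 0 0 0 -1;-8 0 0 0 -1;-8 0 0 0 -1"}}

```text
time: 37.4
ee_pos: [549.7, 144.1, 168.6]
tcp_rot: [0.003, 0.727, 0.686, 0.003]
wrist_force: [5.4, 0.1, -2.0]
gripper_width: 14.7
finger_force: 60.6
```

Call:
{"op": "apply_moves", "data": {"commands": "4 0 0 0 -1;4 0 0 0 -1;4 0 0 0 -0.5;4 0 0 0 0;4 0 0 0 0.2;4 0 0 0 0.2;4 0 15 0 0.2;4 0 50 0 0.2;4 0 90 0 0.2;4 0 110 0 0.2"}}

```text
time: 38.23
ee_pos: [551.9, 143.8, 281.9]
tcp_rot: [0.001, 0.727, 0.686, 0.002]
wrist_force: [1.1, -0.4, 0.4]
gripper_width: 51.3
finger_force: 0.0
```

Call:
{"op": "apply_moves", "data": {"commands": "-15 35 0 0 0.2;-30 70 0 0 0.2;-45 105 0 0 0.2;-60 140 0 0 0.2;-75 175 0 0 0.2;-90 210 0 0 0.2;-105 245 0 0 0.2;-120 280 0 0 0.2;-135 315 0 0 0.2;-135 315 0 0 0.2"}}

```text
time: 39.07
ee_pos: [408.4, 468.6, 276.5]
tcp_rot: [-0.003, 0.722, 0.691, 0.0]
wrist_force: [-1.9, 0.9, -1.0]
gripper_width: 51.3
finger_force: 0.0
```

```bash
cat > f4.py <<'E'
from fit import *
import sys
st()
I=[("side",eyes.snapshot("side")),("top",eyes.snapshot("top"))]
for n,im in I:cv2.imwrite(f"pics/{n}M{sys.argv[1]}.png",im)
k=place(np.array([[5.,-105,0]]),(538.5,102.5,-.058))[0]
def box(q,x,y):
    a=2.356-q-.058;L=np.array([[sx*20,sy*6,z] for sx in(-1,1) for sy in(-1,1) for z in(122,154.)])
    return place(L,(x,y,a))
for n,im in I+([] if len(sys.argv)<3 else []):
    g=cv2.resize(im,None,fx=4,fy=4,interpolation=2);hsv=cv2.cvtColor(g,cv2.COLOR_BGR2GRAY)
    c=proj(n,[k[0],k[1],135])[0];x0,y0=(c*4-64).astype(int)
    patch=hsv[y0:y0+128,x0:x0+128];dark=(patch<75).astype(np.uint8)
    res=[]
    for q in np.arange(0,4.72,.0873):
        for dx in(-3,0,3):
            for dy in(-3,0,3):
                m=np.zeros_like(dark);P=(proj(n,box(q,k[0]+dx,k[1]+dy))+.5)*4-.5-[x0,y0]
                cv2.fillConvexPoly(m,cv2.convexHull(P.astype(np.float32)).astype(int),1)
                near=cv2.dilate(m,np.ones((25,25),np.uint8))
                res.append(((m&dark).sum()/((m|(dark&near)).sum()),round(q,2),dx,dy))
    res.sort(reverse=True);print(n,[tuple(np.round(r,2)) for r in res[:10]])
E
python3 f4.py 1
python3 - <<'E'
from fit import *
for n in("side","top"):
    im=cv2.imread(f"pics/{n}M1.png");c=proj(n,[537,-2.8,140])[0].astype(int);g=cv2.cvtColor(im,cv2.COLOR_BGR2GRAY)
    print(n,c);print(g[c[1]-8:c[1]+9,c[0]-8:c[0]+9])
E
```

```text
39.07 [408.4 468.6 276.5] [-0.003  0.722  0.691  0.   ] w 51.3 f [-1.9  0.9 -1. ] 0.0
side [(np.float64(0.63), np.float64(1.75), np.float64(0.0), np.float64(-3.0)), (np.float64(0.61), np.float64(1.83), np.float64(-3.0), np.float64(-3.0)), (np.float64(0.61), np.float64(1.66), np.float64(0.0), np.float64(-3.0)), (np.float64(0.61), np.float64(1.92), np.float64(-3.0), np.float64(-3.0)), (np.float64(0.61), np.float64(1.83), np.float64(0.0), np.float64(-3.0)), (np.float64(0.6), np.float64(1.75), np.float64(3.0), np.float64(-3.0)), (np.float64(0.6), np.float64(1.92), np.float64(0.0), np.float64(-3.0)), (np.float64(0.6), np.float64(1.66), np.float64(3.0), np.float64(-3.0)), (np.float64(0.59), np.float64(2.01), np.float64(-3.0), np.float64(-3.0)), (np.float64(0.59), np.float64(1.83), np.float64(3.0), np.float64(-3.0))]
top [(np.float64(0.47), np.float64(4.45), np.float64(-3.0), np.float64(3.0)), (np.float64(0.47), np.float64(1.31), np.float64(-3.0), np.float64(3.0)), (np.float64(0.47), np.float64(4.02), np.float64(-3.0), np.float64(3.0)), (np.float64(0.47), np.float64(0.87), np.float64(-3.0),
[... 2200 characters left out ...]
253 247 245 177  41  42  96 122 194 238 239 238 246 251 252]
 [255 255 246 239 221 138  33   8  34  40  92 189 229 194 203 247 254]
 [246 188 140 134 108  46  12  11  19  24  35  79 128 168 221 245 253]
 [149 127 120  80  32  15  15  11  17  27  28  36 107 196 234 235 249]
 [135 114 115  91  35  24  23  18  12  14  13  24  46 126 209 236 249]
 [140 123 128  99  38  22  24  21   8  20  12  24  67 160 227 234 241]
 [185 173 115  90  61  24  21  23  14  19  10  20  77 173 230 236 236]
 [194 196 156 143 102  37  17  17  20  16  23  46 109 168 223 231 222]
 [159 217 204 157 116  78  65  66  70  86 103 119 182 231 237 230 226]
 [125 180 224 203 165 155 166 178 176 202 218 195 183 218 233 213 215]]
```

```bash
python3 - <<'E'
from fit import *
st()
F=(0,0,560,420);I={n:cv2.imread(f"pics/{n}M1.png") for n in("side","top")}
Hz=[e+[0,0,100] for e in HOOD[:4]]+[HOOD[4]+[0,0,100]]
for v in(("side",),("top",),("side","top")):print(v,fit((549,144,-.058),Hz,[(n,I[n],F) for n in v],span=15,dy=.06))
E
```

```text
39.17 [413.5 460.9 277. ] [ 0.     0.725  0.688 -0.001] w 51.1 f [ 0.6 -0.9 -0.3] 0.0
('side',) (np.float64(-14.285204878404901), array([ 5.43629535e+02,  1.46611492e+02, -1.98950326e-02]))
('top',) (np.float64(-17.774338898158003), array([ 5.41242456e+02,  1.45044864e+02, -3.78709065e-02]))
('side', 'top') (np.float64(-16.077698381889647), array([ 5.41766951e+02,  1.45237455e+02, -3.65761435e-02]))
```

Call:
{"op": "apply_moves", "data": {"commands": "15 -35 0 0 0.2;30 -70 0 -5 0.2;45 -105 0 -10 0.2;60 -140 0 -15 0.2;75 -175 0 -20 0.2;85 -210 0 -25 0.2;95 -245 0 -30 0.2;105 -280 0 -35 0.2;115 -315 0 -42 0;122 -350 0 -49 -0.1"}}

```text
time: 40.0
ee_pos: [537.6, 104.9, 278.1]
tcp_rot: [-0.0, 0.948, 0.319, 0.0]
wrist_force: [0.1, 0.4, 0.3]
gripper_width: 38.1
finger_force: 0.0
```

Call:
{"op": "apply_moves", "data": {"commands": "2 -35 0 -1 -0.1;3 -70 0 -1 -0.1;4 -105 0 -1 -0.1;4 -115 0 -1 -0.1;4 -115 -30 -1 -0.1;4 -115 -60 -1 -0.1;4 -115 -80 -1 -0.1;4 -115 -80 -1 -0.1;4 -115 -80 -1 -0.1"}}

```text
time: 40.75
ee_pos: [540.4, -7.3, 197.5]
tcp_rot: [0.0, 0.949, 0.314, -0.001]
wrist_force: [-0.7, -1.3, 0.5]
gripper_width: 38.7
finger_force: 0.0
```

```bash
python3 - <<'E'
from fit import *
st()
for k in("M1","K"):
  C=[]
  p=(549.5,144,-.058,100) if k=="M1" else (480.5,446,-.155,0)
  for n in("side","top"):
    g=cv2.cvtColor(cv2.imread(f"pics/{n}{k}.png"),cv2.COLOR_BGR2GRAY)
    P=place(np.array([[sx*8,sy*48,z] for sx in(-1,1) for sy in(-1,1) for z in(71,85.)])+[0,0,p[3]],p[:3])
    m=np.zeros(g.shape,np.uint8);cv2.fillConvexPoly(m,cv2.convexHull(proj(n,P).astype(np.float32)).astype(int),1)
    exp=np.argwhere(m)[:,::-1].mean(0)
    near=cv2.dilate(m,np.ones((9,9)));d=((g<60)&(near>0)).astype(np.uint8)
    kk,l,s,c=cv2.connectedComponentsWithStats(d,connectivity=8);i=1+np.argmax(s[1:,4])
    print(k,n,"expected",exp.round(1),m.sum(),"seen",c[i].round(1),s[i])
    C.append(c[i])
  print(tri(*C))
E
```

```text
40.75 [540.4  -7.3 197.5] [ 0.     0.949  0.314 -0.001] w 38.7 f [-0.7 -1.3  0.5] 0.0
M1 side expected [268.  181.5] 113 seen [268.2 183.1] [260 177  16  15  84]
M1 top expected [253.  194.5] 148 seen [252.4 195.9] [242 194  22   7  79]
(array([550.16571788, 148.62752546, 171.18576634]), np.float64(0.26057650745166483))
K side expected [217.5 184.7] 82 seen [218.2 186.4] [214 181  10  13  65]
K top expected [181.5 218.5] 144 seen [180.6 220. ] [171 217  22   9  70]
(array([483.76457317, 454.38436044,  68.45613385]), np.float64(1.5426473063083432))
```

Call:
{"op": "apply_moves", "data": {"commands": "-1 4.5 -10 0 -0.1;-1 4.5 -30 0 -0.1;-1 4.5 -50 0 -0.1;-1 4.5 -61 0 -0.1;-1 4.5 -61 0 -0.1;-1 4.5 -61 0 -0.3;-1 4.5 -61 0 -0.6;-1 4.5 -61 0 -1;-1 4.5 -61 0 -1;-1 4.5 -61 0 -1"}}

```text
time: 41.58
ee_pos: [540.7, -1.2, 138.1]
tcp_rot: [-0.001, 0.949, 0.315, 0.001]
wrist_force: [-3.2, 0.8, 6.0]
gripper_width: 10.9
finger_force: 59.6
```

Call:
{"op": "apply_moves", "data": {"commands": "0 0 0 0 -1;0 0 0 0 -1;0 0 0 0 -1"}}

```text
time: 41.83
ee_pos: [540.7, -1.2, 138.1]
tcp_rot: [-0.001, 0.949, 0.315, 0.001]
wrist_force: [-3.1, 1.1, 6.9]
gripper_width: 10.9
finger_force: 59.6
```

Call:
{"op": "apply_moves", "data": {"commands": "0 0 0 -6 -1;0 0 0 -12 -1;0 0 0 -18 -1;0 0 0 -24 -1;0 0 0 -30 -1;0 0 0 -36 -1;0 0 0 -42 -1;0 0 0 -48 -1;0 0 0 -54 -1;0 0 0 -60 -1"}}

```text
time: 42.67
ee_pos: [540.5, 1.3, 138.1]
tcp_rot: [-0.003, 0.979, -0.203, -0.001]
wrist_force: [-4.7, 5.5, 8.2]
gripper_width: 10.9
finger_force: 60.1
```

Call:
{"op": "apply_moves", "data": {"commands": "0 0 0 -6 -1;0 0 0 -12 -1;0 0 0 -18 -1;0 0 0 -24 -1;0 0 0 -25 -1;0 0 0 -25 -1;0 0 0 -25 -1;0 0 0 -25 -1"}}

```text
time: 43.33
ee_pos: [541.1, 2.1, 138.1]
tcp_rot: [-0.003, 0.913, -0.408, -0.001]
wrist_force: [-3.6, 7.7, 8.1]
gripper_width: 10.5
finger_force: 60.3
```

Call:
{"op": "apply_moves", "data": {"commands": "0 0 0 0 -0.6;0 0 0 0 -0.3;0 0 0 0 -0.1;0 0 0 0 -0.1;0 0 0 0 -0.1;0 0 20 0 -0.1;0 0 60 0 -0.1;0 0 100 0 -0.1;0 0 140 0 -0.1"}}

```text
time: 44.08
ee_pos: [539.8, -2.1, 278.0]
tcp_rot: [0.001, 0.912, -0.41, -0.0]
wrist_force: [0.6, 0.1, 0.6]
gripper_width: 38.4
finger_force: 0.0
```

Call:
{"op": "apply_moves", "data": {"commands": "-10 -35 0 7 0.2;-20 -70 0 14 0.2;-30 -105 0 21 0.2;-40 -140 0 28 0.2;-50 -175 0 35 0.2;-60 -210 0 42 0.2;-70 -245 0 49 0.2;-80 -280 0 56 0.2;-80 -300 0 63 0.2;-80 -300 0 63 0.2"}}

```text
time: 44.92
ee_pos: [457.1, -308.2, 277.6]
tcp_rot: [0.002, 0.992, 0.125, 0.0]
wrist_force: [-1.0, -0.3, 0.5]
gripper_width: 51.4
finger_force: 0.0
```

```bash
python3 f4.py 2 ; python3 - <<'E'
from fit import *
C=[]
for n in("side","top"):
    im=cv2.imread(f"pics/{n}M2.png");c=proj(n,[537,-2.8,140])[0].astype(int);g=cv2.cvtColor(im,cv2.COLOR_BGR2GRAY)
    print(g[c[1]-6:c[1]+7,c[0]-8:c[0]+9])
    P=place(np.array([[sx*8,sy*48,z] for sx in(-1,1) for sy in(-1,1) for z in(71,85.)])+[0,0,100],(549.5,144,-.058))
    m=np.zeros(g.shape,np.uint8);cv2.fillConvexPoly(m,cv2.convexHull(proj(n,P).astype(np.float32)).astype(int),1)
    d=((g<60)&(cv2.dilate(m,np.ones((9,9)))>0)).astype(np.uint8);kk,l,s,cc=cv2.connectedComponentsWithStats(d,connectivity=8);i=1+np.argmax(s[1:,4]);C.append(cc[i]);print(n,cc[i],s[i])
    print([(np.round(np.array(q['position'])*[560,420],1),round(q['p'],2),q['pixels'].sum()) for q in eyes.regions_of(n,"tag_1")[:4]])
print(tri(*C))
E
```

```text
44.92 [ 457.1 -308.2  277.6] [0.002 0.992 0.125 0.   ] w 51.4 f [-1.  -0.3  0.5] 0.0
side [(np.float64(0.73), np.float64(3.58), np.float64(0.0), np.float64(-3.0)), (np.float64(0.73), np.float64(0.44), np.float64(0.0), np.float64(-3.0)), (np.float64(0.73), np.float64(3.84), np.float64(0.0), np.float64(-3.0)), (np.float64(0.73), np.float64(0.7), np.float64(0.0), np.float64(-3.0)), (np.float64(0.73), np.float64(3.49), np.float64(-3.0), np.float64(-3.0)), (np.float64(0.73), np.float64(0.35), np.float64(-3.0), np.float64(-3.0)), (np.float64(0.73), np.float64(3.75), np.float64(0.0), np.float64(-3.0)), (np.float64(0.73), np.float64(0.61), np.float64(0.0), np.float64(-3.0)), (np.float64(0.72), np.float64(3.4), np.float64(0.0), np.float64(-3.0)), (np.float64(0.72), np.float64(0.26), np.float64(0.0), np.float64(-3.0))]
top [(np.float64(0.1), np.float64(1.92), np.float64(3.0), np.float64(3.0)), (np.float64(0.1), np.float64(1.75), np.float64(3.0), np.float64(3.0)), (np.float64(0.1), np.float64(2.1), np.float64(3.0), np.float64(3.0)), (np.float64(0.1), np.float64(2.01), np.float64(3.0), np.float6
[... 1950 characters left out ...]
33 134 130 129 130 129 130 132]
 [131 134 130 112 115 131 130 130 134 132 131 132 132 130 130 132 130]
 [133 133 133 132 132 133 134 133 132 132 130 131 131 131 131 131 127]
 [130 131 131 129 132 133 130 130 132 132 133 131 132 131 130 130 128]
 [131 131 128 133 129 130 132 131 132 131 131 131 132 132 130 127 137]
 [132 131 131 130 130 132 131 130 134 131 130 132 131 133 129 127 168]
 [133 132 128 131 132 131 131 131 131 132 131 131 132 128 130 136 183]
 [134 133 131 128 132 130 132 130 132 130 132 130 132 128 130 162 203]]
top [245.1 195.6] [242 194   8   6  30]
[(array([243.9, 229.3]), 0.44, np.int64(101))]
(array([567.20914502, 180.65197443, 154.38166893]), np.float64(3.8695485147186885))
```

Call:
{"op": "apply_moves", "data": {"commands": "8 40 5 0 0.2;16 80 10 0 0.2;24 120 10 0 0.2;32 160 10 0 0.2;30 200 10 0 0.2;25 240 10 0 0.2;20 280 10 0 0.2;15 320 10 0 0.2;10 360 10 0 0.2;5 400 10 0 0.2"}}

```text
time: 45.95
ee_pos: [463.9, 102.4, 286.8]
tcp_rot: [-0.001, 0.992, 0.13, 0.0]
wrist_force: [0.4, -0.6, 0.6]
gripper_width: 51.1
finger_force: 0.0
```

Call:
{"op": "apply_moves", "data": {"commands": "-5 40 0 0 0.2;-10 80 0 0 0.2;-15 120 0 0 0.2;-20 160 0 0 0.2;-30 200 0 0 0.2;-40 240 0 0 0.2;-50 280 0 0 0.2;-60 320 0 0 0.2;-70 360 0 0 0.2;-70 370 0 0 0.2"}}

```text
time: 46.78
ee_pos: [387.8, 478.4, 285.2]
tcp_rot: [-0.001, 0.991, 0.135, -0.001]
wrist_force: [-0.9, 1.3, -0.5]
gripper_width: 51.2
finger_force: 0.0
```

```bash
python3 f4.py 3 | cut -c1-300; python3 - <<'E'
from fit import *
im=cv2.imread("pics/topM3.png");c=proj("top",[537,-2.8,140])[0].astype(int);g=cv2.cvtColor(im,cv2.COLOR_BGR2GRAY)
print(g[c[1]-8:c[1]+8,c[0]-8:c[0]+9])
for q in(1.66,3.142):
    a=2.298-q;print(q,(proj("top",[[539+r*np.cos(a),-2.7+r*np.sin(a),154] for r in(-20,0,20)])-c+8).round(1).tolist())
for col,bt in(("red",(225,185,256,220)),("blue",(245,185,270,220))):
    try:print(col,cap("top",im,bt,col))
    except Exception as e:print(e)
E
```

```text
46.78 [387.8 478.4 285.2] [-0.001  0.991  0.135 -0.001] w 51.2 f [-0.9  1.3 -0.5] 0.0
side [(np.float64(0.73), np.float64(3.49), np.float64(-3.0), np.float64(-3.0)), (np.float64(0.73), np.float64(0.35), np.float64(-3.0), np.float64(-3.0)), (np.float64(0.72), np.float64(3.58), np.float64(0.0), np.float64(-3.0)), (np.float64(0.72), np.float64(0.44), np.float64(0.0), np.float64(-3.0)), 
top [(np.float64(0.53), np.float64(3.14), np.float64(-3.0), np.float64(-3.0)), (np.float64(0.53), np.float64(0.0), np.float64(-3.0), np.float64(-3.0)), (np.float64(0.52), np.float64(0.79), np.float64(-3.0), np.float64(3.0)), (np.float64(0.52), np.float64(0.44), np.float64(-3.0), np.float64(0.0)), (n
[[ 99 101  99  71  18  10  13  16  12   9  14  10  10  35 117 184 205]
 [157 146 130 111  79  61  51  35  33  27  27  23  11  17  59 120 180]
 [255 255 241 239 215 190 172 153 149 147 137 137 117  96 106 104 132]
 [255 255 255 255 255 255 255 255 255 255 255 255 255 246 245 228 203]
 [252 252 252 253 255 255 255 255 255 255 241 249 255 255 255 255 255]
 [251 250 251 252 254 255 255 255 236 163 147 141 167 246
[... 197 characters left out ...]
  13  34 137 165 204 248 254]
 [241 230 220 192 134  46  25  27  17  22  12  21  82 160 223 246 253]
 [202 229 211 138  50  11  14  20  14  20  18  30 110 199 234 235 249]
 [192 202 162  89  24   9  19  21  19  21  24  29  68 133 210 233 249]
 [182 167 134  96  39  18  15  24  30  36  30  28  71 158 224 234 241]
 [124 116 103  92  62  10  16  26  31  29  30  30  76 170 231 233 237]
 [119 130 142 141 103  36  25  30  27  25  29  49 114 166 217 230 222]
 [126 144 161 165 145 114  95  78  70  68  90 120 180 213 222 224 226]]
1.66 [[11.2, 9.2], [8.4, 6.0], [5.7, 2.8]]
3.142 [[4.8, 8.4], [8.4, 6.0], [12.1, 3.6]]
attempt to get argmax of an empty sequence
attempt to get argmax of an empty sequence
```

```bash
python3 -c "
from station import manip
print(manip.job_done())"
```

```text
the job is handed in; nothing more can be done
None
```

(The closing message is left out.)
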